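# Finish the repainted trolley wheel: lock, unplug, tighten and line up the castle nut

### The arm

A 6-joint arm with a two-finger parallel gripper is mounted at the origin on the work surface. World frame = base frame: x ahead of the robot, y to its left, z up, the work surface at z = 0. Lengths are in m, angles in degrees, forces in N, time in s.
With the tool pointing down it reaches from about 0.3 to 0.75 m from the base axis. Payload 8.5 kg.
Tool frame: the origin (TCP) lies at the very end of the fingers, on their centre line; the grasp point (between the pads) lies 19 mm behind it; z points along the fingers, y is the direction in which the jaws open and shut (so a half turn about z gives the same grasp; the last joint's range is limited). The gripper opens to 85 mm and grips with 20 to 120 N. Pads are 22 mm wide; open, the fingers measure 114 mm over their backs; the gripper's body (76 mm by 85 mm) begins 54 mm behind the grasp point. The pads swing forward as they close: fully open they stand 13 mm farther back than shut.
Start: joints at [-79.143, 21.807, 74.336, -0, 83.858, -12.336], TCP at [0.217, -0.506, 0.231] pointing down, gripper open.
Joint ranges: [-178.18, 178.18], [-50.72, 133.34], [12.68, 142.11], [-81.47, 261.47], [9.98, 163.14], [-165.26, 165.26]. Speed limits (degrees/s): [136.94, 136.94, 180, 180, 180, 180].

### API

Orientations are given as a 3x3 rotation matrix whose columns are the frame's x, y, z axes.
In Python, from rig import env, vision, close_job, spotter gives the robot as it stands. The module is installed in compiled form; this text tells all that it offers.
- The arm moves only by the tool jog_arm, never from a script. Its argument "plan" is a list that holds one entry, the list of rows, each a list of 6 numbers: the shift along the tool's x, y, z in units of 40 mm (1.0 is 40 mm), then the turn, a rotation vector about the tool's x, y, z in units of 0.15 rad (1.0 is 0.15 rad). A call has 1 to 10 rows; each row shifts and turns the commanded pose from where the row before left it, along the tool's axes as they then stand; what a row does not reach is not made up. A row lasts 1/10 s, in which the tool goes at most 50 mm and 8.59 degrees, less where a joint would pass 70% of its speed; a pose out of reach is approached as far as the arm can. A call with a number of a shift or a turn outside -1 to 1 is refused whole. A call with a gripper value outside its range is refused whole. "grip" is the opening, from -1 (shut) to 1 (fully open), set as the call begins (left out, the last holds). The fingers move at their own pace and stop on an object; "squeeze" is the grip in N (left out, the last holds). Time passes only in rows, so rows that do not move let the fingers close. It gives the time, the measured TCP pose, the force and the opening at its end, in the units of the state.
- env.observe(): the state, without advancing time (a new reading comes with each control period).
- vision.get_image(name): name is "side" or "top"; returns (picture, depth): 480x640x3 uint8, red, green, blue; 480x640 float32, m along the optical axis (not along the pixel's ray), 0 where there is no reading.
- vision.camera_info(name): a dict with "fx", "fy", "cx", "cy" (pixels), "rvec" (rotation vector, rad) and "tvec" (3), from world to camera coordinates, as OpenCV has them. Camera axes: x right, y down, z forward; pixel columns grow to the right and rows downward; lengths in m; the calibration is good to about 2 mm. A picture is of the moment at which its call begins. camera_info takes no time and is no camera call.
- close_job(): hands the job in, once; it reports no verdict.
Trained networks look in the newest picture that a camera, given by its name, has taken for a name from the list of things; names that differ only in an ending like _2 or _b are one class to them, and where a whole thing is asked for, a point or a joint stands for the part that bears it (a point fixed in the world has none). Each returns a list of dicts, best first, with "score" (0 to 1); they miss things now and then, are a little off and sometimes report something else, mostly with a low value. They report only what shows in the picture. A call takes as long as a camera call. They do not tell look-alikes from the thing itself.
- spotter.trace(camera, query): "pixels" (480x640 bool, what is visible of it) and "rect" ([left, top, right, bottom] in pixels, round what is visible of it).
The state is a dict: "time_s": time; "q": joint angles; "qvel": joint speeds; "joint_efforts": joint torques, N m; "position": TCP position; "tool_rot": TCP orientation; "ft_force": force on the tool from outside, world axes, zero at the start; "wrist_torque": the same for the moment, N m; "grip_width": finger opening in m.
Only numpy, scipy, OpenCV 4.12 (cv2) and the standard library are available. Lean on these libraries where they do the work, as an engineer would, in place of code of your own. Each camera call takes 0.05 s, during which the arm holds its last target.

### The job

Get the repainted meal-trolley wheel ready for its cotter pin. First throw the stand's red-knobbed lock lever into its yellow-painted middle notch; then tighten the castle nut clockwise until its yellow dab reaches the yellow line on the wheel (snug), and on from there only to the first slot that lines up with the cotter hole, which the red stripe on the axle end shows. Also work every tight orange masking plug up out of the wheel and leave them all lying in the green tray, and do not disturb the paint pots.

Things in the scene. Friction and masses are not known exactly. Their poses are not given: they have to be found in the camera images.
- wheel_centre (a point): Blue trolley wheel (tyre 200 mm across) lying flat on a fixed grey stand. The point is on its axis at the top of the blue disc, 66 mm above the table; z up, x along the painted yellow snug line on the disc, y away from the lever. Four holes lie 62 mm out along +x, +y, -x, -y. A boss and washer 62 mm across rise 12 mm above the disc under the nut.
- castle_nut (a joint): Nut's angle (rad), grows clockwise from above (tightening). Hexagon 36 mm across flats, foot 12 and top 42 mm above the disc. Starts 0 to 0.8; snug at 2.4, where the yellow dab on a tooth stands over the yellow line; a slot first meets the hole 0.3 to 0.85 rad later. Past 3.6 is over-tight. Torque 0.2 N m plus 0.05 per rad; stays where left.
- lock_lever (a joint): Angle (rad) of the axle lock lever beside the wheel. Three sprung notches: 0 (leaning to the pivot's -x, where it starts), 0.55 (upright, painted yellow = locked) and 1.1 (leaning to +x). Let go between them, it snaps to the nearest; the divides are near 0.27 and 0.83. About 4 to 6 N at the knob moves it.
- lever_knob (a point): Centre of the lever's red ball knob, 24 mm across, 70 mm from the pivot, on a stem 10 mm thick.
- lever_pivot (a point): Pivot of the lock lever, 30 mm above the table, 160 mm from the wheel's axis towards the wheel's -y; axes as the wheel's. The lever swings in the x-z plane, its angle growing towards +x. Two grey cheeks, tops 46 mm above the table, stand 27 mm either side of it along y.
- cotter_hole (a point): Middle of the cross hole (6 mm) in the dark axle end, inside the nut, 37 mm above the disc. Its x axis runs along the hole; the red stripe across the axle's end, on top (46 mm above the disc), shows the same direction.
- tray: Loose green tray, 150 x 140 mm outside (x, y), 30 mm high, 4 mm walls and floor; the origin is under its centre.
- slotA (a point): A point on the nut's axis half-way up the nut (27 mm above the disc), turning with it; its x axis runs along one 7 mm wide slot of the nut (and the slot opposite), square to the flats there.
- slotB (a point): A point on the nut's axis half-way up the nut (27 mm above the disc), turning with it; its x axis runs along the slot 60 degrees further, square to the flats there.
- slotC (a point): A point on the nut's axis half-way up the nut (27 mm above the disc), turning with it; its x axis runs along the slot 120 degrees further, square to the flats there.
- plug0_c (a point): Centre, half-way up, of an orange masking plug, one of 3 or 4 (absent: None): square grip 22 x 22 x 24 mm high over a stem 16 mm thick, 14 mm long; z from stem to grip, sides square to x and y. Starts pressed in a wheel hole, x pointing out from the axis, this point 5 mm above the disc. Tight: 9 to 17 N straight, less if rocked a few degrees side to side; free after 14 mm.
- plug1_c (a point): Centre, half-way up, of an orange masking plug, one of 3 or 4 (absent: None): square grip 22 x 22 x 24 mm high over a stem 16 mm thick, 14 mm long; z from stem to grip, sides square to x and y. Starts pressed in a wheel hole, x pointing out from the axis, this point 5 mm above the disc. Tight: 9 to 17 N straight, less if rocked a few degrees side to side; free after 14 mm.
- plug2_c (a point): Centre, half-way up, of an orange masking plug, one of 3 or 4 (absent: None): square grip 22 x 22 x 24 mm high over a stem 16 mm thick, 14 mm long; z from stem to grip, sides square to x and y. Starts pressed in a wheel hole, x pointing out from the axis, this point 5 mm above the disc. Tight: 9 to 17 N straight, less if rocked a few degrees side to side; free after 14 mm.
- plug3_c (a point): Centre, half-way up, of an orange masking plug, one of 3 or 4 (absent: None): square grip 22 x 22 x 24 mm high over a stem 16 mm thick, 14 mm long; z from stem to grip, sides square to x and y. Starts pressed in a wheel hole, x pointing out from the axis, this point 5 mm above the disc. Tight: 9 to 17 N straight, less if rocked a few degrees side to side; free after 14 mm.
- paint_pot_a: A small closed paint pot, 48 mm across and 55 mm high, standing on the table; origin under it. Not part of the job.
- paint_pot_b: A small closed paint pot, 48 mm across and 55 mm high, standing on the table; origin under it. Not part of the job.
- paint_pot_c: A small closed paint pot, 48 mm across and 55 mm high, standing on the table; origin under it. Not part of the job.
Mind the look-alikes: they are no part of the job. What is shaped like the part that bears plug2_c but purple is not meant. Leave any purple look-alike of the part that bears plug1_c alone.

How it is judged (in metres and radians):
On the way, in this order (a step that is already met when the one before it is completed fails the run):
1. the lock lever sits in the yellow middle notch (value of joint lock_lever between 0.43 and 0.67 rad), for 0.3 s.
2. the nut is snug, with the lever still locked (all of step 1 and value of joint castle_nut above 2.37 rad).
3. the first slot past snug lines up with the cotter hole (all of step 1 and value of joint castle_nut between 2.45 and 3.5 rad and angle between the x axis of any of slotA, slotB, slotC and the x axis of cotter_hole, either way round below 0.1 rad), for 0.3 s.
At the end, for the whole second after the job is handed in: Lever in the yellow notch (0.55 +- 0.12 rad); nut past snug (2.45 to 3.5 rad) with a slot within 0.1 rad of the cotter hole; every plug present lies at rest inside the tray, which stands level on the table (all of step 3 and x of plug0_c in the frame of tray between -0.071 and 0.071 m and y of plug0_c in the frame of tray between -0.066 and 0.066 m and z of plug0_c in the frame of tray between 0 and 0.05 m and linear speed of each of plug0, plug1, plug2, plug3, tray below 0.03 m/s and x of plug1_c in the frame of tray between -0.071 and 0.071 m and y of plug1_c in the frame of tray between -0.066 and 0.066 m and z of plug1_c in the frame of tray between 0 and 0.05 m and x of plug2_c in the frame of tray between -0.071 and 0.071 m and y of plug2_c in the frame of tray between -0.066 and 0.066 m and z of plug2_c in the frame of tray between 0 and 0.05 m and x of plug3_c in the frame of tray between -0.071 and 0.071 m and y of plug3_c in the frame of tray between -0.066 and 0.066 m and z of plug3_c in the frame of tray between 0 and 0.05 m and angle between tray's own z axis and vertical below 0.1 rad); the robot touches nothing.
It fails at once if the nut is over-tightened, past the first slot that lines up (value of joint castle_nut above 3.6 rad).
It fails at once if a paint pot is pushed more than 30 mm (distance of any of paint_pot_a, paint_pot_b, paint_pot_c from where it was at the start of the episode above 0.03 m).
Of plug0, plug1, plug2, plug3 only 3 to 4 are there at a start; the rules pass over those that are not, and their reading is None.
At some moment in a run one of tray may be knocked a few centimetres aside while the robot is not near it.
Once in a run the grip may slacken for a moment while it holds something.
It also fails if it takes over 210 s, if anything falls off the work surface, if the arm or the gripper's body presses on something with over 40 N, if the wrist force passes 120 N, or if a joint passes its speed limit or range.

## Working session

There is one attempt and no reset: what is moved stays moved. The work goes in short steps, Python scripts to look and compute and a tool call to move; the robot and the scene stay as the last step left them, time stands still between calls to the robot, and variables do not carry over. Pictures are saved under pics/ and viewed, and the job is handed in when it is done.

Besides the shell and the picture viewer there is one more tool, called after "Request:" as a command line: name --argument value ..., lists and objects as JSON in quotes. jog_arm: Moves the arm, as the interface text tells. Its arguments: {"type":"object","properties":{"plan":{"type":"array"},"grip":{"type":"number"},"squeeze":{"type":"number"}},"required":["plan"]}

```bash
mkdir -p pics; cat > h.py <<'E'
import numpy as np, cv2
from rig import env, vision, close_job, spotter
def cam(n):
    c=vision.camera_info(n); K=np.array([[c['fx'],0,c['cx']],[0,c['fy'],c['cy']],[0,0,1]]);R=cv2.Rodrigues(np.array(c['rvec'],float))[0];return K,R,np.array(c['tvec'],float).ravel()
def unproj(n,u,v,d):
    K,R,t=cam(n); p=np.linalg.inv(K)@np.array([u,v,1.])*d; return R.T@(p-t)
def proj(n,P):
    K,R,t=cam(n); p=K@(R@np.array(P,float)+t); return p[:2]/p[2]
def atz(n,u,v,z):
    K,R,t=cam(n); r=R.T@np.linalg.inv(K)@np.array([u,v,1.]); c=-R.T@t; return c+r*(z-c[2])/r[2]
def cloud(n,depth):
    K,R,t=cam(n); v,u=np.mgrid[0:480,0:640]; P=np.stack([(u-K[0,2])/K[0,0]*depth,(v-K[1,2])/K[1,1]*depth,depth],-1); return (P-t)@R
def save(im,f,box=None,s=1):
    if box: im=im[box[1]:box[3],box[0]:box[2]]
    if s!=1: im=cv2.resize(im,None,fx=s,fy=s,interpolation=cv2.INTER_CUBIC)
    cv2.imwrite('pics/'+f,im[:,:,::-1])
def st():
    o=env.observe(); print({k:np.round(np.array(o[k]),4).tolist() for k in ['time_s','q','position','tool_rot','ft_force','wrist_torque','grip_width']}); return o
E
python3 - <<'E'
from h import *
for n in ['top','side']:
    im,d=vision.get_image(n); save(im,n+'0.png'); np.savez(n+'0.npz',im=im,d=d); K,R,t=cam(n); print(n,K[0,0],-R.T@t,R.T[:,2].round(2), (d>0).mean())
st()
E
```

```text
top 530.1423284361571 [ 0.3272632  -0.05329087  1.26217726] [ 0.2  -0.   -0.98] 0.9961100260416667
side 499.29479326460154 [0.28867808 0.63175244 0.67225293] [ 0.29 -0.72 -0.64] 0.9959016927083333
{'time_s': 0.1, 'q': [-79.1419, 21.8367, 74.3798, 0.0, 83.8579, -12.3345], 'position': [0.2166, -0.5053, 0.2308], 'tool_rot': [[0.9192, 0.3938, -0.0002], [0.3938, -0.9192, 0.0013], [0.0003, -0.0013, -1.0]], 'ft_force': [-0.1296, -0.208, 0.4442], 'wrist_torque': [0.0359, 0.0581, 0.0021], 'grip_width': 0.0853}
```

View pics/top0.png

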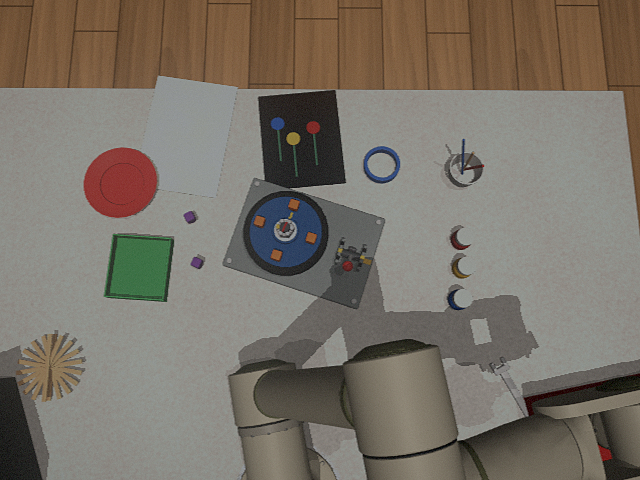

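View pics/side0.png

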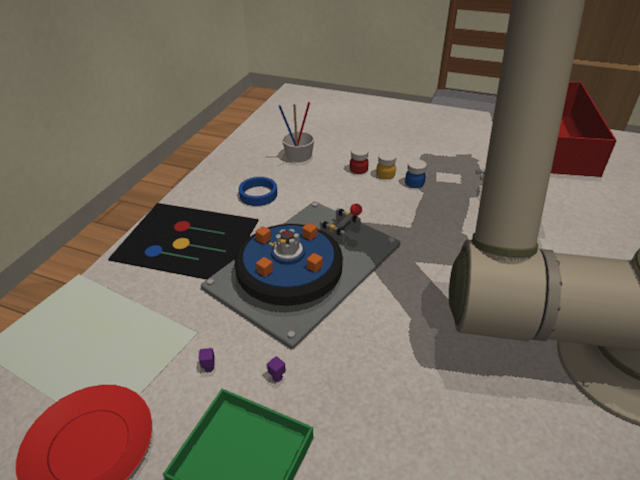

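Top view: the wheel is at (286,232) with 4 orange plugs at (293,205), (259,221), (311,238) and (276,255). The lever knob is at (348,265), the tray at (140,267) and the pots at (459,238), (460,266) and (459,298). The purple look-alikes at (190,216) and (197,262) lie on the table. Now I'll measure.

```bash
python3 - <<'E'
from h import *
for n in ['top','side']:
    im,d=vision.get_image(n); np.savez(n+'1.npz',im=im,d=d); C=cloud(n,d)
    for q in ['plug0_c','castle_nut','lock_lever','tray','paint_pot_a']:
        for r in spotter.trace(n,q):
            if r['score']<0.3: continue
            m=r['pixels']; P=C[m&(d>0)]; zt=np.percentile(P[:,2],90); T=P[P[:,2]>zt-0.006]
            rgb=im[m].mean(0).round()
            print(n,q,round(r['score'],2),np.round(r['rect']).tolist(),'med',np.median(P,0).round(4),'top',zt.round(4),T.mean(0).round(4),rgb)
    hsv=cv2.cvtColor(im,cv2.COLOR_RGB2HSV)
    # tyre disc via height
    blue=(hsv[...,0]>100)&(hsv[...,0]<125)&(hsv[...,1]>120)&(C[...,2]>0.055)&(C[...,2]<0.075)
    print(n,'blue z',np.median(C[blue],0))
im=np.load('top1.npz')['im'];save(im,'topw.png',(220,170,400,315),4)
im=np.load('side1.npz')['im'];save(im,'sidew.png',(200,190,400,340),4)
E
```

```text
top plug0_c 0.42 [286.0, 199.0, 298.0, 213.0] med [ 0.6461 -0.007   0.0873] top 0.0916 [ 0.6473 -0.0073  0.0893] [107.  71.  52.]
top castle_nut 0.69 [276.0, 221.0, 296.0, 240.0] med [0.5805 0.0073 0.1051] top 0.1102 [0.5859 0.0112 0.1082] [108. 105. 100.]
top lock_lever 0.65 [342.0, 246.0, 361.0, 270.0] med [ 0.5337 -0.1351  0.0399] top 0.1007 [ 0.5036 -0.1282  0.0995] [71. 53. 52.]
top tray 0.69 [103.0, 236.0, 174.0, 301.0] med [0.5107 0.3635 0.0049] top 0.0271 [0.5107 0.3609 0.0285] [ 61. 105.  67.]
top paint_pot_a 0.93 [451.0, 226.0, 476.0, 250.0] med [ 0.5775 -0.4017  0.0531] top 0.0578 [ 0.5804 -0.4066  0.0557] [116. 108. 104.]
top paint_pot_a 0.6 [452.0, 256.0, 474.0, 277.0] med [ 0.5071 -0.3996  0.0539] top 0.0575 [ 0.5101 -0.4053  0.0556] [122. 119. 107.]
top paint_pot_a 0.56 [444.0, 288.0, 471.0, 308.0] med [ 0.4339 -0.3866  0.0543] top 0.0578 [ 0.4363 -0.392   0.0559] [107. 112. 115.]
top blue z [0.58673215 0.00575896 0.06637925]
side plug0_c 0.61 [254.0, 227.0, 271.0, 242.0] med [0.645  0.0013 0.0845] top 0.0898 [ 0.6466 -0.0023  0.0882] [125.  67.  34.]
side castle_nut 0
[... 354 characters left out ...]
  55.]
side tray 0.47 [202.0, 199.0, 401.0, 348.0] med [0.5537 0.0407 0.0156] top 0.0664 [0.579  0.0253 0.069 ] [65. 68. 72.]
side paint_pot_a 0.86 [347.0, 147.0, 370.0, 174.0] med [ 0.5778 -0.3897  0.0338] top 0.0545 [ 0.5808 -0.4016  0.0537] [106.  75.  70.]
side paint_pot_a 0.84 [376.0, 150.0, 397.0, 180.0] med [ 0.5085 -0.39    0.0341] top 0.0545 [ 0.5112 -0.4012  0.0535] [119. 102.  76.]
side paint_pot_a 0.75 [405.0, 160.0, 425.0, 187.0] med [ 0.4352 -0.3769  0.0328] top 0.0544 [ 0.4367 -0.388   0.0534] [80. 84. 95.]
side paint_pot_a 0.51 [281.0, 228.0, 294.0, 243.0] med [0.587  0.0171 0.1107] top 0.1126 [0.5881 0.016  0.1107] [77. 59. 57.]
side blue z [0.57135652 0.03848343 0.06531372]
```

View pics/topw.png

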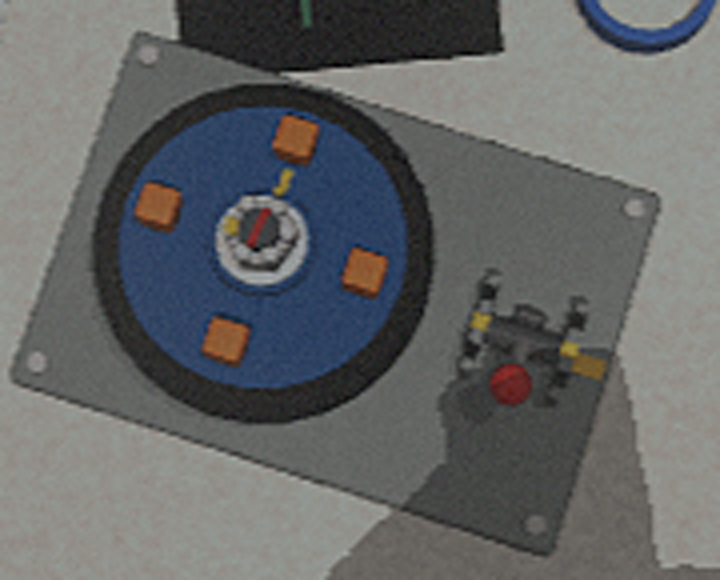

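View pics/sidew.png

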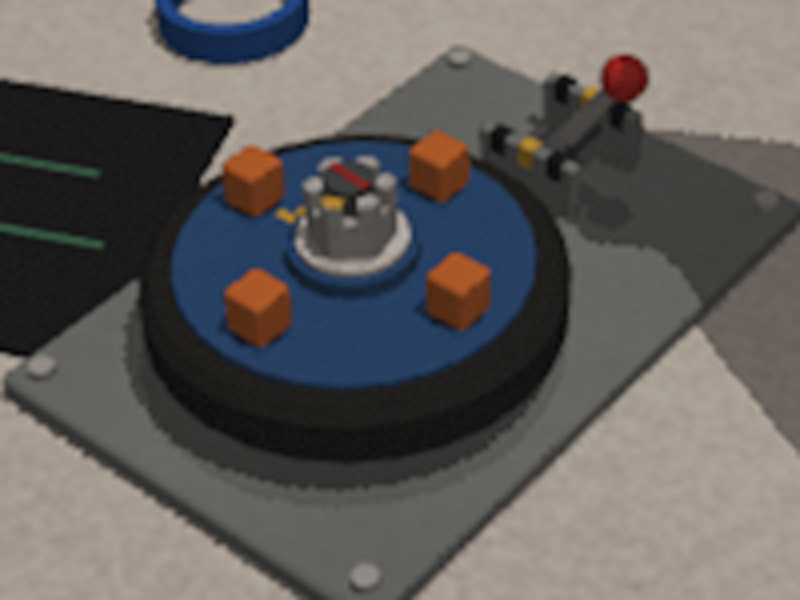

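```bash
python3 - <<'E'
from h import *
res={}
for n in ['top','side']:
    z=np.load(n+'1.npz'); im,d=z['im'],z['d']; C=cloud(n,d); hsv=cv2.cvtColor(im,cv2.COLOR_RGB2HSV)
    H,S,V=cv2.split(hsv)
    reg=(abs(C[...,0]-0.585)<0.11)&(abs(C[...,1]-0.01)<0.11)
    org=(H>5)&(H<17)&(S>120)&reg
    k,l,s,c=cv2.connectedComponentsWithStats(org.astype(np.uint8))
    pl=[]
    for i in range(1,k):
        if s[i,4]<60: continue
        P=C[l==i]; top=(l==i)&(C[...,2]>0.086)
        # bright top face only
        vv,uu=np.nonzero((l==i)); 
        T=P[(P[:,2]>0.086)]
        r=cv2.minAreaRect((T[:,:2]*1000).astype(np.float32))
        print(n,c[i].round(1),s[i,4],'topmean',T.mean(0).round(4),'rect',np.round(r[0],1),np.round(r[1],1),round(r[2],1)); pl.append(r[0])
    pl=np.array(pl); print('centre',pl.mean(0))
    for a in pl: print(np.degrees(np.arctan2(*(a-pl.mean(0))[::-1])).round(1),np.linalg.norm(a-pl.mean(0)).round(1))
    red=((H<6)|(H>174))&(S>110)
    m=red&reg; P=C[m]; vv,uu=np.nonzero(m); Q=np.array([atz(n,u,v,0.112)[:2] for u,v in zip(uu,vv)]); w,V2=np.linalg.eigh(np.cov(Q.T)); print('stripe',Q.mean(0).round(4),np.degrees(np.arctan2(V2[1,1],V2[0,1])).round(1),len(Q),np.sqrt(w))
    m=red&(abs(C[...,0]-0.5)<0.05)&(abs(C[...,1]+0.13)<0.06)&(C[...,2]>.07); P=C[m]; print('knob',P.mean(0).round(4),P.max(0).round(4),P.min(0).round(4))
    yel=(H>18)&(H<33)&(S>100)
    k,l,s,c=cv2.connectedComponentsWithStats((yel).astype(np.uint8))
    for i in range(1,k):
        if s[i,4]>=4: 
            p=np.median(C[l==i],0)
            if abs(p[0]-.55)<.15 and abs(p[1]+.06)<.2: print('yel',c[i].round(1),s[i,4],p.round(4))
    blue=(H>100)&(H<125)&(S>120)&(C[...,2]>0.058)&(C[...,2]<0.073)
    cn=max(cv2.findContours((blue).astype(np.uint8),cv2.RETR_EXTERNAL,cv2.CHAIN_APPROX_NONE)[0],key=len).reshape(-1,2)
    Q=np.array([atz(n,u,v,0.066)[:2] for u,v in cn]); A=np.c_[2*Q,np.ones(len(Q))]; x=np.linalg.lstsq(A,(Q**2).sum(1),rcond=None)[0]; print('disc',x[:2].round(4),np.sqrt(x[2]+x[0]**2+x[1]**2))
    # tray rim
    g=(H>45)&(H<80)&(S>90)&(abs(C[...,0]-0.51)<0.12)&(C[...,1]>.25)
    P=C[g]; r=cv2.minAreaRect((P[:,:2]*1000).astype(np.float32)); print('tray',r, P[:,2].max())
E
```

```text
top [293.5 204.3] 97 topmean [ 0.6471 -0.0077  0.0895] rect [648.  -8.] [19.7 22.4] 66.6
top [259.3 221.2] 96 topmean [0.6074 0.0697 0.0901] rect [607.4  69.8] [20.4 20.1] 75.2
top [310.7 237.6] 98 topmean [ 0.5694 -0.0475  0.0904] rect [569.2 -47.3] [20.  21.6] 67.6
top [276.1 254.9] 97 topmean [0.5291 0.0305 0.0902] rect [529.4  30.4] [20.3 21.1] 75.7
centre [588.50296021  11.23384857]
-17.9 62.5
72.1 61.6
-108.3 61.6
162.0 62.1
stripe [0.5952 0.0058] -153.8 30 [0.01897935 0.02002625]
knob [ 0.5033 -0.1288  0.0986] [ 0.5144 -0.1178  0.1047] [ 0.4938 -0.1402  0.0919]
yel [290.4 215.2] 13 [0.6259 0.     0.0703]
yel [277.5 225.9] 13 [0.5909 0.026  0.1089]
yel [339.5 249.9] 19 [ 0.5478 -0.1157  0.0464]
yel [365.2 259.9] 47 [ 0.5273 -0.1771  0.0164]
disc [0.5888 0.0104] 0.08141184721322045
tray ((510.1502990722656, 358.4642333984375), (140.37884521484375, 150.4473876953125), 86.03004455566406) 0.035654028122588895
side [309.5 230.9] 197 topmean [ 0.5682 -0.0428  0.0888] rect [568.9 -43.3] [22.5 20.9] 80.0
side [262.9 234.8] 199 topmean [ 0.6453 -0.003   0.0887] rect [646.1  -4. ] [21.1 20.4] 76.0
side [314.  262.4] 221 topmean [0.528  0.0356 0.0889] rect [527.6  35.1] [21.8 19.1] 64.6
side [264.1 266.5] 224 topmean [0.606  0.0749 0.089 ] rect [606.3  74.1] [20.8 19.7] 73.8
centre [587.21339417  15.46096134]
-107.3 61.6
-18.3 62.0
161.8 62.7
72.0 61.7
stripe [0.578  0.0301] 104.6 40 [0.02438646 0.03186107]
knob [ 0.5016 -0.1209  0.093 ] [ 0.512  -0.1142  0.1012] [ 0.493  -0.1325  0.0825]
yel [346.3 213.3] 12 [ 0.5329 -0.1623  0.0461]
yel [331.7 227.1] 31 [ 0.547  -0.1105  0.0449]
yel [283.1 240. ] 21 [0.5875 0.0276 0.1072]
yel [272.7 243.2] 14 [0.6237 0.0036 0.0675]
disc [0.5849 0.0201] 0.07116370739007913
tray ((508.935791015625, 361.8025817871094), (140.34225463867188, 149.63027954101562), 86.19181823730469) 0.03212178909106979
```

Choice: the targets are the four orange plugs standing in the wheel, at (293,204), (259,221), (311,238) and (276,255). The look-alikes are the purple plugs at (190,216) and (197,262), plus the paint pots, which are a different shape. The close crop confirms orange in the holes. The two cameras disagree by about 4 mm in y, so I'll check them against the gripper itself. Turning the wrist first.

Request:
jog_arm --plan '[[[0,0,0,0,0,-1],[0,0,0,0,0,-1],[0,0,0,0,0,-1],[0,0,0,0,0,-1],[0,0,0,0,0,-1],[0,0,0,0,0,-1],[0,0,0,0,0,-1],[0,0,0,0,0,-1],[0,0,0,0,0,-1],[0,0,0,0,0,-1]]]' --grip 0.2 --squeeze 40

```text
time_s: 1.7
position: [0.2166, -0.5055, 0.2313]
tool_rot: [[-0.334, 0.943, 0.0], [0.943, 0.334, 0.0], [0.0, 0.0, -1.0]]
ft_force: [-0.1, -0.5, 0.2]
grip_width: 0.0509
```

Request:
jog_arm --plan '[[[0,0,0,0,0,-1],[0,0,0,0,0,-1],[0,0,0,0,0,-1],[0,0,0,0,0,-1],[0,0,0,0,0,-1],[0,0,0,0,0,-1],[0,0,0,0,0,-0.15],[0,0,0,0,0,0]]]'

```text
time_s: 2.5
position: [0.2166, -0.5055, 0.2313]
tool_rot: [[-0.95, 0.312, 0.0], [0.312, 0.95, -0.0], [-0.0, -0.0, -1.0]]
ft_force: [-0.2, 0.2, -0.3]
grip_width: 0.0512
```

```bash
cat >> h.py <<'E'
def go(x,y,z,yaw):
    o=env.observe(); R=np.array(o['tool_rot']); p=np.array(o['position'])
    t=R.T@(np.array([x,y,z])-p)/0.04
    yr=np.radians(yaw); yv=np.array([np.cos(yr),np.sin(yr),0]); T=np.c_[np.cross(yv,[0,0,-1]),yv,[0,0,-1]]
    rv=cv2.Rodrigues(R.T@T)[0].ravel()/0.15
    print('pos',p.round(4),'yaw',np.degrees(np.arctan2(R[1,1],R[0,1])).round(2),'q',np.round(o['q'],0),'t',o['time_s'],'w',o['grip_width'],'F',np.round(o['ft_force'],1))
    print('shift units',t.round(2),'turn units',rv.round(2))
E
python3 -c "
from h import *
go(.4,-.128,.231,72); go(.504,-.128,.15,72)"
```

```text
pos [ 0.2166 -0.5055  0.2313] yaw 71.82 q [ -79.   22.   74.    0.   84. -151.] t 2.5 w 0.05121810551139122 F [-0.2  0.2 -0.3]
shift units [-1.41e+00  1.04e+01  1.00e-02] turn units [-0.    0.   -0.02]
pos [ 0.2166 -0.5055  0.2313] yaw 71.82 q [ -79.   22.   74.    0.   84. -151.] t 2.5 w 0.05121810551139122 F [-0.2  0.2 -0.3]
shift units [-3.88 11.21  2.03] turn units [-0.    0.   -0.02]
```

Request:
jog_arm --plan '[[[-0.28,0.8,0,0,0,0],[-0.28,0.8,0,0,0,0],[-0.28,0.8,0,0,0,0],[-0.28,0.8,0,0,0,0],[-0.28,0.8,0,0,0,0],[-0.28,0.8,0,0,0,0],[-0.28,0.8,0,0,0,0],[-0.28,0.8,0,0,0,0],[-0.28,0.8,0,0,0,0],[-0.28,0.8,0,0,0,0]]]'

```text
time_s: 3.5
position: [0.4227, -0.2347, 0.2315]
tool_rot: [[-0.95, 0.313, 0.0], [0.313, 0.95, -0.0], [-0.0, -0.0, -1.0]]
ft_force: [0.5, -0.0, -0.7]
grip_width: 0.0512
```

Request:
jog_arm --plan '[[[-0.27,0.8,0.4,0,0,0],[-0.27,0.8,0.4,0,0,0],[-0.27,0.8,0.4,0,0,0],[-0.27,0.8,0.4,0,0,0],[0,0,0.4,0,0,0],[0,0,0,0,0,0],[0,0,0,0,0,0]]]'

```text
time_s: 4.2
position: [0.5027, -0.1278, 0.1517]
tool_rot: [[-0.95, 0.311, -0.0], [0.311, 0.95, -0.0], [-0.0, -0.0, -1.0]]
ft_force: [0.4, -0.6, -0.5]
grip_width: 0.0513
```

```bash
python3 -c "
from h import *
for n in ['top','side']:
    im,d=vision.get_image(n); np.savez(n+'2.npz',im=im,d=d); save(im,n+'2.png')
    print(proj(n,env.observe()['position']))
im,d=vision.get_image('side'); save(im,'side2c.png',(250,100,450,250),4)
go(.504,-.128,.072,72)"
```

```text
[348.36728111 261.99170629]
[357.4129155  181.25704202]
pos [ 0.5028 -0.1282  0.1523] yaw 71.89 q [-27.  23.  87.  -0.  70. -99.] t 4.35 w 0.05118544291571927 F [-0.4  0.   0.2]
shift units [-0.02  0.01  2.01] turn units [-0.    0.01 -0.01]
```

View pics/side2c.png

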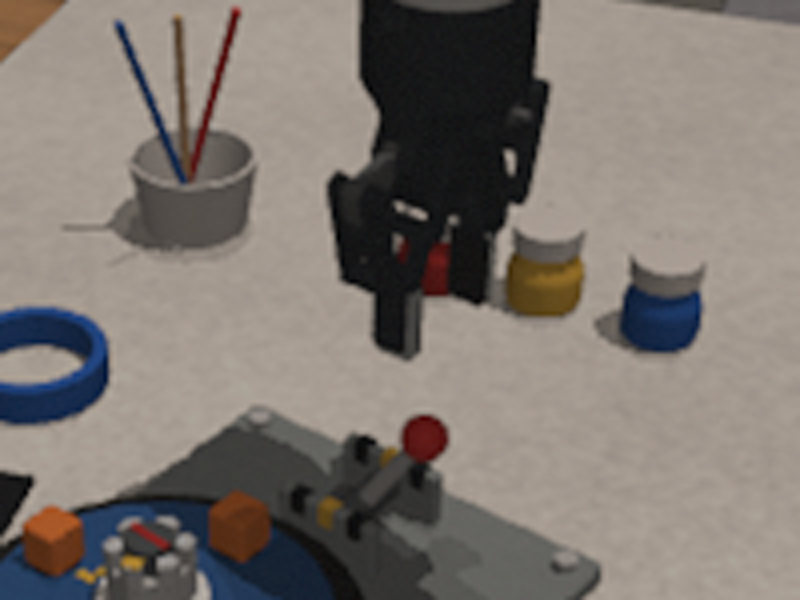

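View pics/top2.png

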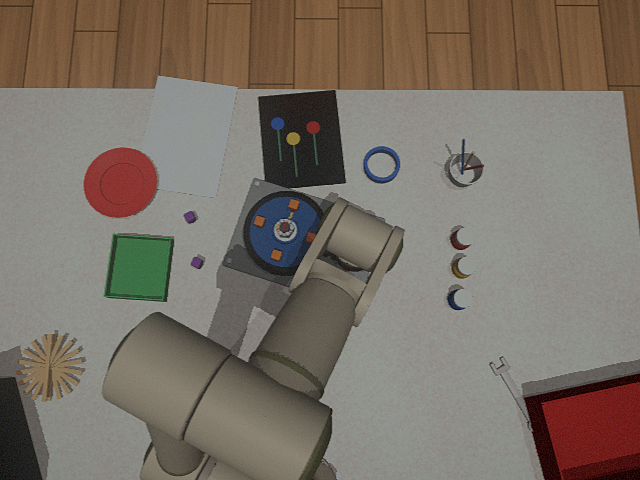

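```bash
python3 - <<'E'
from h import *
def tri(a,b):
    Ps=[]
    for n in ['top','side']:
        K,R,t=cam(n); Ps.append(K@np.c_[R,t])
    X=cv2.triangulatePoints(Ps[0],Ps[1],np.array(a,float).reshape(2,1),np.array(b,float).reshape(2,1)).ravel(); X=X[:3]/X[3]
    return X.round(4),(proj('top',X)-a).round(2),(proj('side',X)-b).round(2)
cs={}
for n in ['top','side']:
    z=np.load(n+'1.npz'); im,d=z['im'],z['d']; C=cloud(n,d); H,S,V=cv2.split(cv2.cvtColor(im,cv2.COLOR_RGB2HSV))
    m=((H<6)|(H>174))&(S>110)&(abs(C[...,0]-0.5)<0.05)&(abs(C[...,1]+0.13)<0.06)&(C[...,2]>.07)
    v,u=np.nonzero(m); cs[n]=((u.min()+u.max())/2,(v.min()+v.max())/2); print(n,cs[n],u.mean(),v.mean())
print('knob',tri(cs['top'],cs['side']))
# plug top faces
P={}
for n in ['top','side']:
    z=np.load(n+'1.npz'); im,d=z['im'],z['d']; C=cloud(n,d); H,S,V=cv2.split(cv2.cvtColor(im,cv2.COLOR_RGB2HSV))
    org=(H>5)&(H<17)&(S>120)&(abs(C[...,0]-0.585)<0.11)&(abs(C[...,1]-0.01)<0.11)
    k,l,s,c=cv2.connectedComponentsWithStats(org.astype(np.uint8)); L=[]
    for i in range(1,k):
        if s[i,4]<60: continue
        vals=V[l==i]; th,_=cv2.threshold(vals,0,255,cv2.THRESH_OTSU)
        m=(l==i)&(V>th) if n=='side' else (l==i)&(C[...,2]>.086)
        v,u=np.nonzero(m); L.append((u.mean(),v.mean(),C[l==i][:,0].mean(),m.sum()))
    P[n]=sorted(L,key=lambda a:a[2])
X=[]
for a,b in zip(P['top'],P['side']):
    r=tri(a[:2],b[:2]); X.append(r[0]); print('plug top',r,a[3],b[3])
print(np.mean(X,0))
E
```

```text
top (np.float64(347.0), np.float64(265.5)) 347.109756097561 265.5365853658537
side (np.float64(356.0), np.float64(209.0)) 355.67 208.98
knob (array([ 0.5044, -0.1295,  0.0866]), array([0.07, 0.39]), array([-0.5 , -0.11]))
plug top (array([0.5297, 0.0309, 0.0849]), array([0.03, 0.12]), array([-0.17, -0.04])) 81 93
plug top (array([ 0.5701, -0.0476,  0.085 ]), array([0.05, 0.2 ]), array([-0.27, -0.06])) 78 77
plug top (array([0.6084, 0.0703, 0.0842]), array([0.04, 0.14]), array([-0.21, -0.05])) 80 93
plug top (array([ 0.6481, -0.0076,  0.0848]), array([0.03, 0.12]), array([-0.17, -0.04])) 81 73
[0.589075 0.0115   0.084725]
```

Request:
jog_arm --plan '[[[-0.02,0,0.4,0,0,0],[-0.02,0,0.4,0,0,0],[0,0,0.4,0,0,0],[0,0,0.4,0,0,0],[0,0,0.4,0,0,0],[0,0,0,0,0,0]]]'

```text
time_s: 4.95
position: [0.5035, -0.1281, 0.0704]
tool_rot: [[-0.951, 0.31, -0.002], [0.31, 0.951, 0.001], [0.002, 0.0, -1.0]]
ft_force: [0.5, -0.1, 0.9]
grip_width: 0.0508
```

```bash
python3 -c "
from h import *
im,d=vision.get_image('side'); save(im,'side3c.png',(270,150,430,270),5)
go(.504,-.128,.072,72)"
```

```text
pos [ 0.5041 -0.1283  0.0715] yaw 71.93 q [-27.  29.  92.  -0.  59. -99.] t 5.0 w 0.05091146953833238 F [-0.8  0.4 -0.5]
shift units [ 0.    0.01 -0.01] turn units [ 0.   -0.   -0.01]
```

View pics/side3c.png

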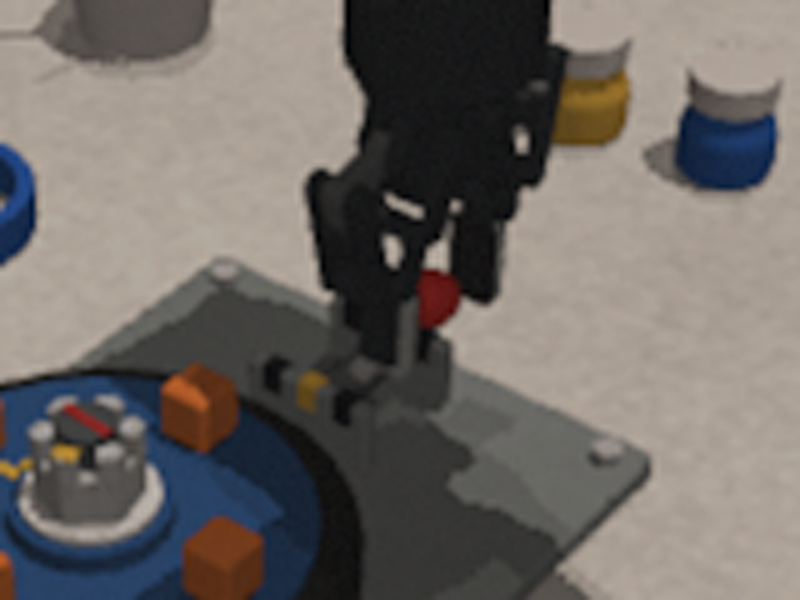

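The red knob at (430,298) in the crop sits between the two fingers. Closing.

Request:
jog_arm --plan '[[[0,0,0,0,0,0],[0,0,0,0,0,0],[0,0,0,0,0,0],[0,0,0,0,0,0],[0,0,0,0,0,0]]]' --grip -1 --squeeze 35

```text
time_s: 5.5
position: [0.5043, -0.1284, 0.0723]
tool_rot: [[-0.951, 0.309, 0.001], [0.309, 0.951, -0.001], [-0.001, -0.001, -1.0]]
ft_force: [-3.5, -2.7, 7.1]
grip_width: 0.0218
```

Request:
jog_arm --plan '[[[-0.17,0,-0.09,0,0,0],[0,0,0,0,0,0],[-0.18,0,-0.07,0,0,0],[0,0,0,0,0,0],[-0.18,0,-0.05,0,0,0],[0,0,0,0,0,0],[-0.19,0,-0.03,0,0,0],[0,0,0,0,0,0],[-0.19,0,-0.01,0,0,0],[0,0,0,0,0,0]]]'

```text
time_s: 6.5
position: [0.5395, -0.1397, 0.0815]
tool_rot: [[-0.951, 0.309, 0.002], [0.309, 0.951, -0.001], [-0.002, -0.0, -1.0]]
ft_force: [-0.8, -4.7, 1.5]
grip_width: 0.022
```

```bash
python3 -c "
from h import *
im,d=vision.get_image('side'); save(im,'side4c.png',(270,150,430,270),5)
go(.5386,-.139,.081,72)"
```

```text
pos [ 0.5392 -0.1396  0.0814] yaw 71.99 q [-27.  31.  86.  -0.  63. -99.] t 6.55 w 0.021730621202219712 F [-0.8 -3.5  1.7]
shift units [0.02 0.01 0.01] turn units [-0.    0.01 -0.  ]
```

View pics/side4c.png

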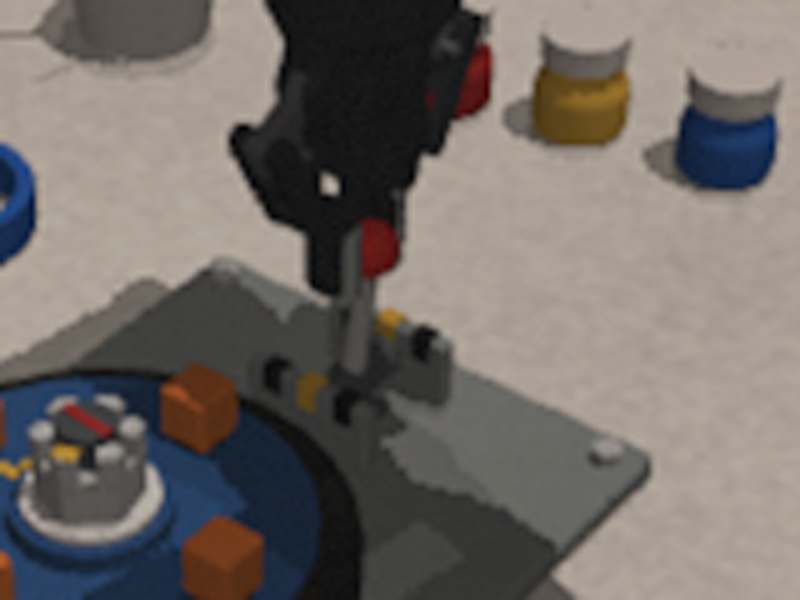

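The lever stands upright between the yellow marks, at about (360,300). Releasing it and rising.

Request:
jog_arm --plan '[[[0,0,0,0,0,0],[0,0,0,0,0,0],[0,0,0,0,0,0],[0,0,0,0,0,0],[0,0,0,0,0,0]]]' --grip 0.2

```text
time_s: 7.05
position: [0.5388, -0.1391, 0.0813]
tool_rot: [[-0.951, 0.309, -0.0], [0.309, 0.951, 0.0], [0.0, 0.0, -1.0]]
ft_force: [-0.4, 0.0, -0.3]
grip_width: 0.0515
```

Request:
jog_arm --plan '[[[0,0,-0.5,0,0,0],[0,0,-0.8,0,0,0],[0,0,-0.8,0,0,0],[0,0.6,0,0,0,0],[0,0.8,0,0,0,0],[0,0.8,0,0,0,0],[0,0.8,0,0,0,0],[0,0.8,0,0,0,0],[0,0,0,0,0,0],[0,0,0,0,0,0]]]'

```text
time_s: 8.05
position: [0.5857, 0.0057, 0.1652]
tool_rot: [[-0.951, 0.308, -0.0], [0.308, 0.951, -0.0], [0.0, -0.0, -1.0]]
ft_force: [0.5, -1.1, -0.4]
grip_width: 0.0512
```

```bash
python3 -c "
from h import *
for n in ['top','side']:
    im,d=vision.get_image(n); np.savez(n+'5.npz',im=im,d=d); save(im,n+'5.png')
go(.5885,.0125,.165,51)"
```

```text
pos [0.5856 0.0046 0.1652] yaw 71.95 q [-11.  28.  75.  -0.  77. -83.] t 8.15 w 0.051027390502836986 F [0.9 0.1 0.2]
shift units [-0.01  0.21  0.01] turn units [-0.   -0.    2.44]
```

View pics/side5.png

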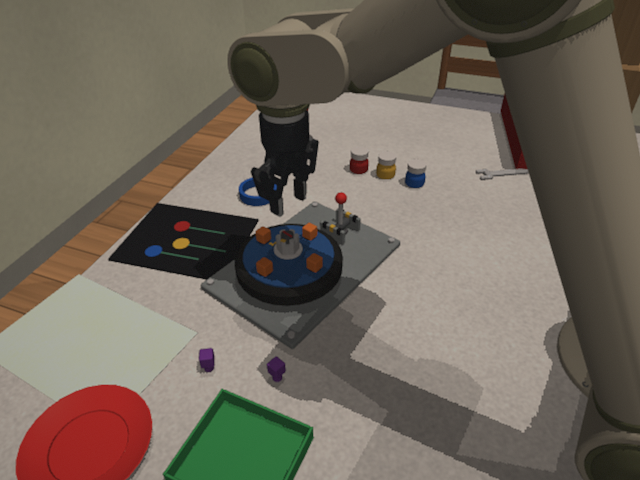

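```bash
cat >> h.py <<'E'
def rect(n,im,z,c,half=0.05,px=400):
    # output: right = +x world, up = +y world
    pts=np.array([[c[0]-half,c[1]+half],[c[0]+half,c[1]+half],[c[0]+half,c[1]-half],[c[0]-half,c[1]-half]])
    src=np.array([proj(n,[*p,z]) for p in pts],np.float32); dst=np.array([[0,0],[px,0],[px,px],[0,px]],np.float32)
    return cv2.warpPerspective(im,cv2.getPerspectiveTransform(src,dst),(px,px),flags=cv2.INTER_CUBIC)
E
python3 - <<'E'
from h import *
o=[]
for n in ['top','side']:
    ims=[np.load(f'{n}{k}.npz')['im'].astype(np.float32) for k in ([0,1,2] if n=='top' else [0,1])]
    im=np.mean(ims,0).astype(np.uint8)
    r=rect(n,im,0.110,(.5885,.0125),.03); o.append(r)
    H,S,V=cv2.split(cv2.cvtColor(r,cv2.COLOR_RGB2HSV))
    m=((((H<8)|(H>172))&(S>100))).astype(np.uint8); m[:90]=0;m[310:]=0;m[:,:90]=0;m[:,310:]=0
    k,l,s,c=cv2.connectedComponentsWithStats(m); i=1+np.argmax(s[1:,4]); rr=cv2.minAreaRect(np.argwhere(l==i)[:,::-1].astype(np.float32)); 
    v,u=np.nonzero(l==i); w,E=np.linalg.eigh(np.cov(np.array([u,-v])));print(n,'stripe c',c[i]*.15-30,'len',np.array(rr[1])*.15,'ang',np.degrees(np.arctan2(E[1,1],E[0,1]))%180)
    y=((H>18)&(H<33)&(S>110)).astype(np.uint8); k,l,s,c=cv2.connectedComponentsWithStats(y)
    for i in range(1,k):
        if s[i,4]>100: print('yel',c[i]*.15-30,s[i,4])
save(np.hstack(o),'rect1.png')
E
```

```text
top stripe c [0.66401364 0.93925526] len [24.40036697  6.15580044] ang 156.60643217869995
yel [  1.64191939 -13.49215882] 2506
yel [24.46506977 14.13146512] 2150
side stripe c [-1.28284209 -0.39998353] len [24.78507156  6.43920193] ang 155.8684460438817
yel [  9.4392 -28.7346] 500
yel [ -1.07984694 -18.58079082] 3920
```

View pics/rect1.png

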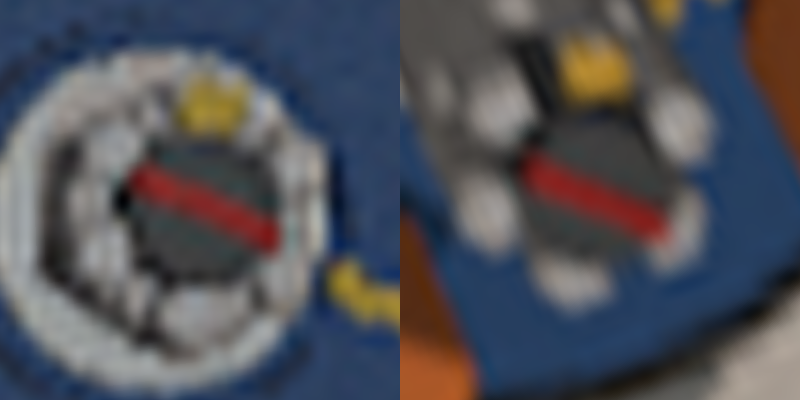

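Both views give the stripe at −24° and the axis at (0.5883, 0.0122). The dab is at about 84° and the snug line at −18°. The target is therefore jaw yaw from 54° to −84°, a clockwise turn of 138° that puts the nut near 3.03 rad.

Request:
jog_arm --plan '[[[0,0.2,0,0,0,0],[0,0,0,0,0,1],[0,0,0,0,0,1],[0,0,0,0,0,0.09],[0,0,0,0,0,0],[0,0,0,0,0,0]]]' --grip 0.4

```text
time_s: 8.75
position: [0.5883, 0.0128, 0.1653]
tool_rot: [[-0.811, 0.585, -0.0], [0.585, 0.811, 0.0], [0.0, 0.0, -1.0]]
ft_force: [0.9, 0.6, -0.5]
grip_width: 0.0594
```

```bash
python3 -c "
from h import *
im,d=vision.get_image('side'); save(im,'side6c.png',(220,140,380,260),5)
go(.5883,.0122,.083,54)"
```

```text
pos [0.5883 0.0129 0.1653] yaw 54.15 q [-10.  29.  74.   0.  77. -64.] t 8.8 w 0.059691308779860175 F [ 0.2 -0.3 -0.3]
shift units [-0.01 -0.01  2.06] turn units [0.   0.   0.02]
```

View pics/side6c.png

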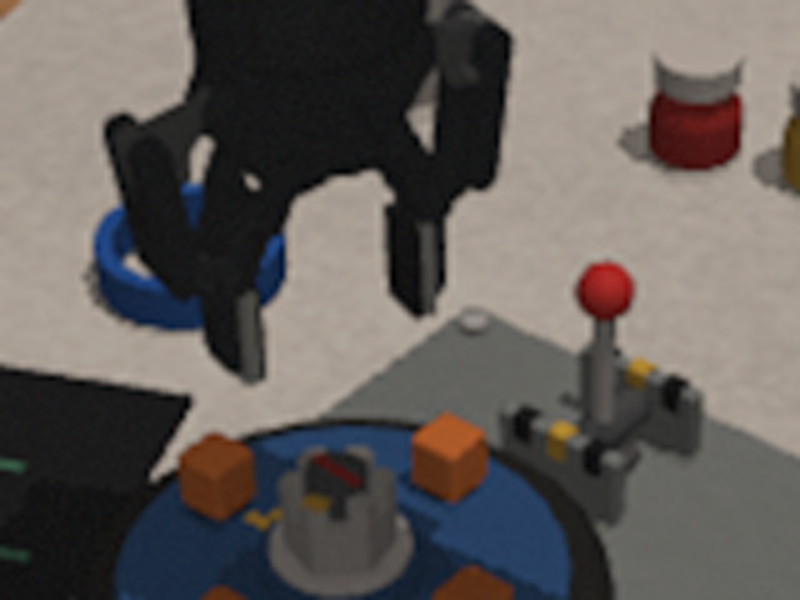

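The fingers straddle the nut, with the tip midpoint at (335,342) above the nut at (340,500), and the lever is upright. Descending.

Request:
jog_arm --plan '[[[-0.01,-0.01,0.5,0,0,0],[0,0,0.5,0,0,0],[0,0,0.4,0,0,0],[0,0,0.3,0,0,0],[0,0,0.2,0,0,0],[0,0,0.15,0,0,0],[0,0,0,0,0,0]]]'

```text
time_s: 9.5
position: [0.5883, 0.0124, 0.0829]
tool_rot: [[-0.809, 0.587, -0.001], [0.587, 0.809, 0.0], [0.001, -0.0, -1.0]]
ft_force: [0.0, 0.7, -0.4]
grip_width: 0.0599
```

Request:
jog_arm --plan '[[[0,0,0,0,0,0],[0,0,0,0,0,0],[0,0,0,0,0,0],[0,0,0,0,0,0],[0,0,0,0,0,0]]]' --grip -1 --squeeze 50

```text
time_s: 10.0
position: [0.5889, 0.0125, 0.0842]
tool_rot: [[-0.809, 0.587, 0.002], [0.587, 0.809, -0.0], [-0.002, 0.001, -1.0]]
ft_force: [-0.3, 1.6, 6.3]
grip_width: 0.0352
```

```bash
python3 -c "
from h import *
im,d=vision.get_image('side'); save(im,'side7c.png',(220,140,380,260),5)
go(.5883,.0122,.083,54);print(env.observe()['wrist_torque'])"
```

```text
pos [0.5889 0.0125 0.0842] yaw 54.05 q [-10.  34.  80.   0.  66. -64.] t 10.05 w 0.034767827078678024 F [0.4 1.7 6.2]
shift units [ 0.01 -0.01  0.03] turn units [0.01 0.01 0.01]
[ 0.22949798 -0.00145627  0.22720002]
```

View pics/side7c.png

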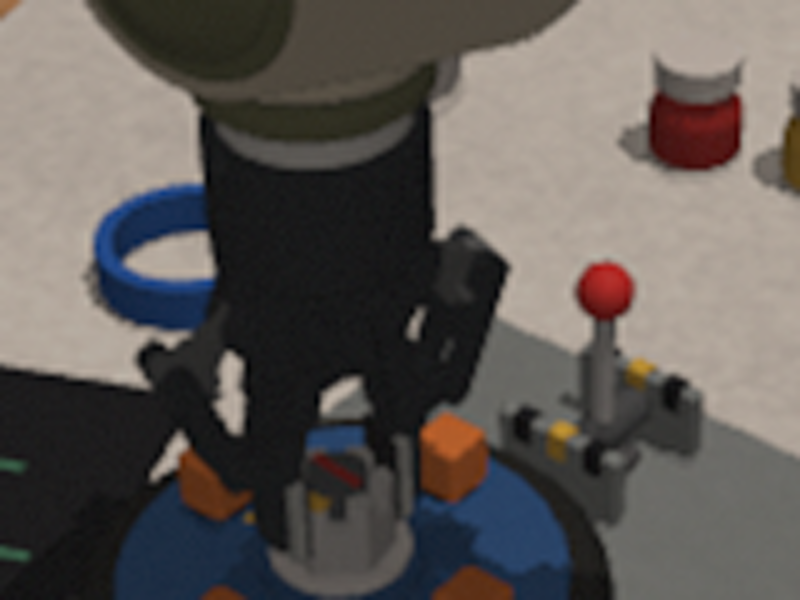

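Gripped on the flats (35 mm). Turning clockwise.

Request:
jog_arm --plan '[[[0,0,0,0,0,0.5],[0,0,0,0,0,0.7],[0,0,0,0,0,0.7],[0,0,0,0,0,0.7],[0,0,0,0,0,0.7],[0,0,0,0,0,0.7],[0,0,0,0,0,0.7],[0,0,0,0,0,0.7],[0,0,0,0,0,0.6],[0,0,0,0,0,0]]]'

```text
time_s: 11.05
position: [0.5892, 0.0127, 0.0842]
tool_rot: [[-0.04, 0.999, 0.003], [0.999, 0.04, 0.0], [0.0, 0.003, -1.0]]
ft_force: [1.8, 2.9, 5.1]
grip_width: 0.0356
```

```bash
python3 -c "
from h import *
im,d=vision.get_image('side'); save(im,'side8c.png',(240,190,340,265),8)
go(.5883,.0122,.083,-84);print(env.observe()['wrist_torque'])"
```

```text
pos [0.5892 0.0127 0.0842] yaw 2.42 q [-10.  34.  80.   0.  66. -13.] t 11.1 w 0.03515476428686724 F [2.  2.7 5.8]
shift units [-0.01 -0.02  0.03] turn units [ 1.000e-02 -1.000e-02  1.005e+01]
[ 0.39906588 -0.14069735 -0.09953179]
```

View pics/side8c.png

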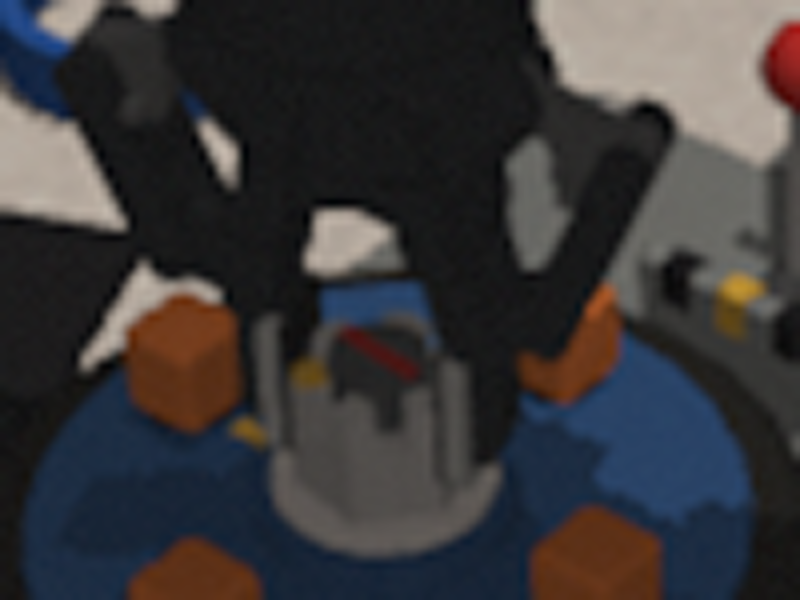

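The nut turns with the jaws, and the dab has moved to (310,372), towards the line at (248,432). Continuing.

Request:
jog_arm --plan '[[[0,0,0,0,0,0.5],[0,0,0,0,0,0.7],[0,0,0,0,0,0.7],[0,0,0,0,0,0.7],[0,0,0,0,0,0.7],[0,0,0,0,0,0.7],[0,0,0,0,0,0.7],[0,0,0,0,0,0.7],[0,0,0,0,0,0.6],[0,0,0,0,0,0]]]'

```text
time_s: 12.1
position: [0.5895, 0.0125, 0.0842]
tool_rot: [[0.756, 0.654, 0.003], [0.654, -0.756, -0.0], [0.003, 0.002, -1.0]]
ft_force: [3.8, 2.0, 5.5]
grip_width: 0.0352
```

```bash
python3 -c "
from h import *
im,d=vision.get_image('side'); save(im,'side9c.png',(240,190,340,265),8)
go(.5883,.0122,.083,-84);print(env.observe()['wrist_torque'])"
```

```text
pos [0.5895 0.0125 0.0842] yaw -49.01 q [-10.  34.  80.   0.  66.  39.] t 12.15 w 0.03525973346429258 F [4.5 2.4 5.1]
shift units [-0.03 -0.01  0.03] turn units [ 0.01 -0.02  4.07]
[ 0.46944073 -0.60040629 -0.05791126]
```

View pics/side9c.png

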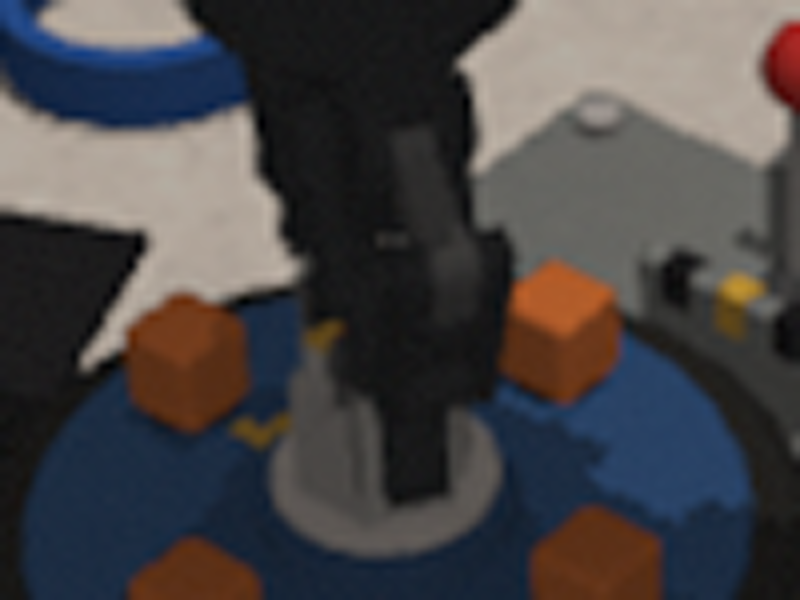

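The dab at (325,335) stands over the line, so the nut is snug. The rest is 4 units to the stripe.

Request:
jog_arm --plan '[[[0,0,0,0,0,0.5],[0,0,0,0,0,0.6],[0,0,0,0,0,0.6],[0,0,0,0,0,0.6],[0,0,0,0,0,0.6],[0,0,0,0,0,0.6],[0,0,0,0,0,0.5],[0,0,0,0,0,0],[0,0,0,0,0,0]]]'

```text
time_s: 13.05
position: [0.5896, 0.0123, 0.0842]
tool_rot: [[0.993, 0.116, 0.004], [0.116, -0.993, -0.0], [0.004, 0.001, -1.0]]
ft_force: [4.4, 1.5, 5.3]
grip_width: 0.035
```

Request:
jog_arm --plan '[[[0,0,0,0,0,0],[0,0,0,0,0,0],[0,0,0,0,0,0],[0,0,0,0,0,0],[0,0,0,0,0,0]]]' --grip 0.4

```text
time_s: 13.55
position: [0.5882, 0.0124, 0.0832]
tool_rot: [[0.994, 0.114, -0.001], [0.114, -0.994, 0.0], [-0.001, -0.0, -1.0]]
ft_force: [-0.1, 0.1, 0.1]
grip_width: 0.0599
```

Request:
jog_arm --plan '[[[0,0,-0.5,0,0,0],[0,0,-0.8,0,0,0],[0,0,-0.8,0,0,0],[0,0,-0.8,0,0,0],[0,0,-0.8,0,0,0],[0,0,0,0,0,0]]]'

```text
time_s: 14.15
position: [0.5897, 0.0122, 0.2358]
tool_rot: [[0.993, 0.114, 0.008], [0.114, -0.993, -0.002], [0.008, 0.002, -1.0]]
ft_force: [0.3, -0.4, 0.8]
grip_width: 0.0595
```

```bash
python3 -c "
from h import *
im,d=vision.get_image('side'); save(im,'side10c.png',(240,190,340,265),8)
r=rect('side',im,.108,(.5883,.0122),.03); save(r,'r10.png')
go(.5883,.0122,.083,-84)"
```

```text
pos [0.5889 0.0123 0.2332] yaw -83.47 q [-10.  26.  68.  -0.  86.  73.] t 14.2 w 0.0601452937359851 F [ 0.5  0.4 -0.3]
shift units [-0.03 -0.    3.76] turn units [ 0.01 -0.03  0.06]
```

View pics/side10c.png

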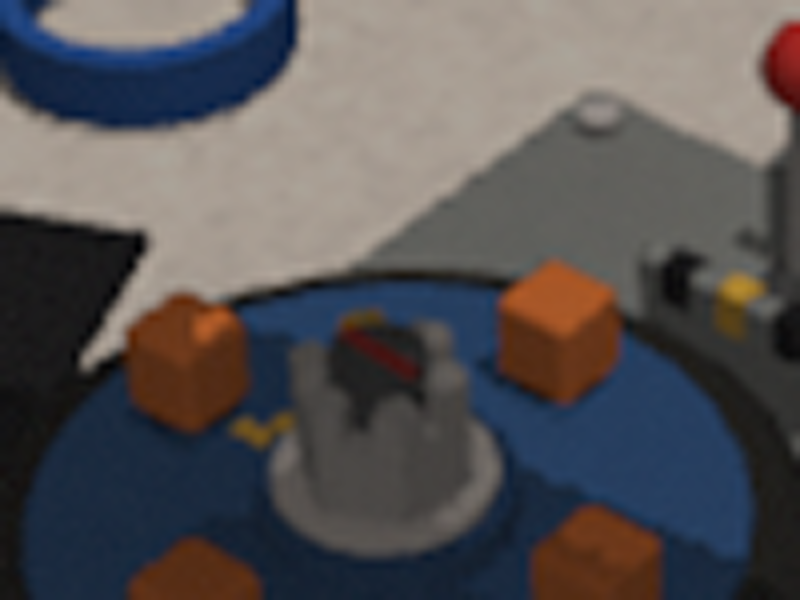

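View pics/r10.png

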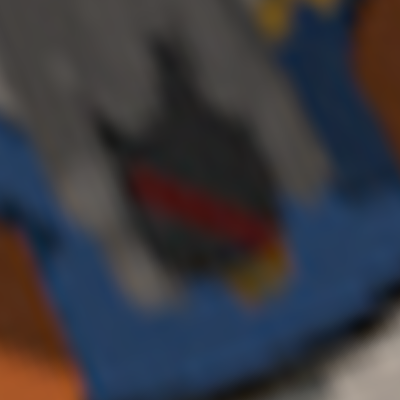

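The nut is done: the dab is past the line and the slot looks to lie along the stripe, and I'll confirm from the top once the arm is clear. Next the +x plug at (0.6475, −0.0075), with the jaws tangential at yaw −108.

Request:
jog_arm --plan '[[[0,0,0,0,0,0.95],[0,0,0,0,0,0.95],[0,0,0,0,0,0.95],[0,0,0,0,0,0],[0,0,0,0,0,0]]]' --grip -0.05 --squeeze 70

```text
time_s: 14.7
position: [0.5881, 0.0124, 0.2304]
tool_rot: [[0.952, -0.305, -0.002], [-0.305, -0.952, 0.0], [-0.002, 0.0, -1.0]]
ft_force: [0.3, 0.3, 0.1]
grip_width: 0.0406
```

```bash
python3 -c "
from h import *
go(.6475,-.0075,.13,-108)"
```

```text
pos [0.5881 0.0124 0.2304] yaw -107.75 q [-10.  26.  68.  -0.  86.  97.] t 14.7 w 0.04061997273210052 F [0.3 0.3 0.1]
shift units [1.57 0.02 2.51] turn units [0.   0.01 0.03]
```

Request:
jog_arm --plan '[[[0.5,0,0.5,0,0,0],[0.5,0,0.7,0,0,0],[0.57,0.02,0.7,0,0,0.03],[0,0,0.6,0,0,0],[0,0,0,0,0,0],[0,0,0,0,0,0]]]'

```text
time_s: 15.3
position: [0.6478, -0.0077, 0.1317]
tool_rot: [[0.95, -0.311, -0.0], [-0.311, -0.95, 0.0], [-0.0, -0.0, -1.0]]
ft_force: [-0.2, -0.3, 1.0]
grip_width: 0.0406
```

```bash
python3 -c "
from h import *
im,d=vision.get_image('side'); save(im,'side11c.png',(210,150,330,240),6)
go(.6475,-.0075,.07,-108)"
```

```text
pos [ 0.6482 -0.0077  0.1328] yaw -108.15 q [-11.  36.  66.   0.  78.  97.] t 15.35 w 0.040382379338362 F [0.6 0.  1.2]
shift units [-0.02  0.    1.57] turn units [-0.   -0.01 -0.02]
```

View pics/side11c.png

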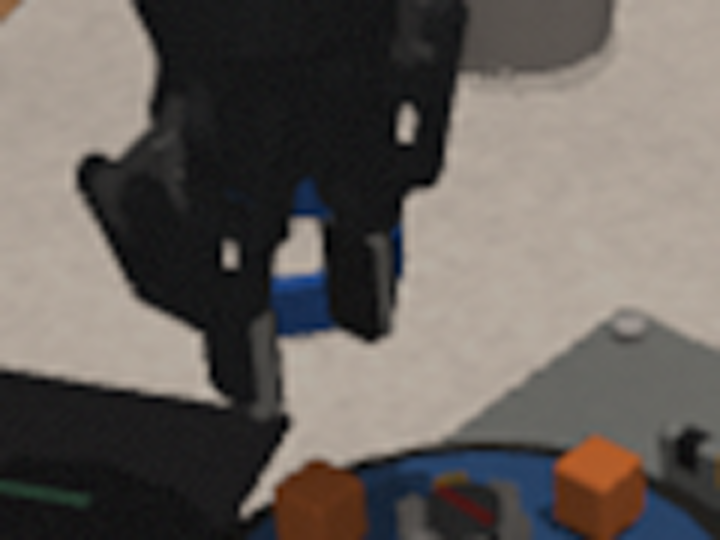

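```bash
python3 -c "
from h import *
for p in [(.6482,-.0077,.1328),(.6482,-.0077,.09),(.6475,-.0075,.09),(.6482,-.0077,.078)]:
  q=proj('side',p); print(q,(q-[210,150])*6)
im,d=vision.get_image('side'); save(im,'side12c.png',(230,190,310,250),9)
r=spotter.trace('side','plug0_c')
print([(x['rect'],x['score']) for x in r])
"
```

```text
[260.31799874 209.89731021] [301.90799243 359.38386125]
[262.21939761 228.30491293] [313.31638563 469.82947757]
[262.5115321  228.44867515] [315.06919261 470.69205088]
[262.73274523 233.27467454] [316.39647137 499.64804722]
[([255.1, 224.9, 270.7, 241.6], 0.56), ([279.9, 230.8, 297.1, 244.4], 0.28)]
```

View pics/side12c.png

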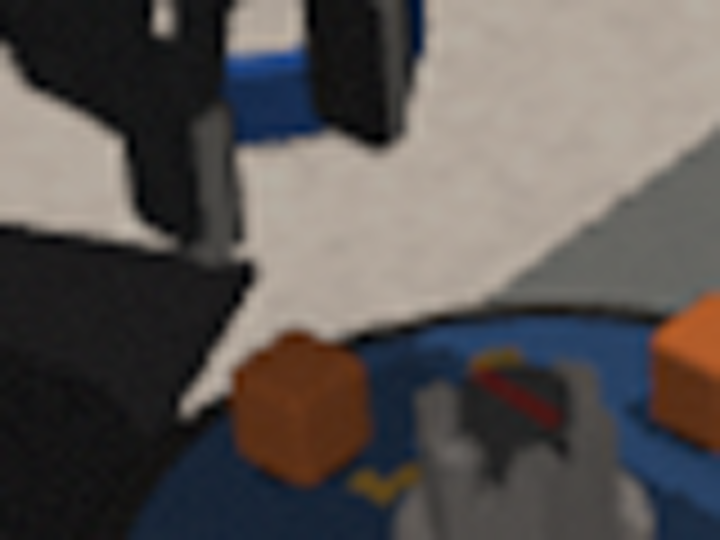

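The projection explains the offset: predicted plug at 315, seen at 320, so about 1.5 mm off. Descending and gripping.

Request:
jog_arm --plan '[[[-0.03,0,0.5,0,0,0],[0,0,0.5,0,0,0],[0,0,0.35,0,0,0],[0,0,0.2,0,0,0],[0,0,0,0,0,0],[0,0,0,0,0,0]]]'

```text
time_s: 16.05
position: [0.6472, -0.0074, 0.0702]
tool_rot: [[0.95, -0.313, 0.001], [-0.313, -0.95, -0.0], [0.001, -0.0, -1.0]]
ft_force: [-0.2, -0.2, 0.2]
grip_width: 0.0403
```

Request:
jog_arm --plan '[[[0,0,0,0,0,0],[0,0,0,0,0,0],[0,0,0,0,0,0],[0,0,0,0,0,0]]]' --grip -1 --squeeze 70

```text
time_s: 16.45
position: [0.6473, -0.0072, 0.0706]
tool_rot: [[0.95, -0.313, 0.002], [-0.313, -0.95, -0.0], [0.002, -0.001, -1.0]]
ft_force: [-0.3, 2.0, 6.7]
grip_width: 0.0204
```

Request:
jog_arm --plan '[[[0,0,-0.1,0,0,0],[0,0,-0.1,0,0,0],[0,0,-0.1,0,0,0],[0,0,-0.1,0,0,0]]]'

```text
time_s: 16.85
position: [0.6466, -0.0076, 0.0852]
tool_rot: [[0.95, -0.313, -0.001], [-0.313, -0.95, -0.0], [-0.001, 0.0, -1.0]]
ft_force: [-0.1, -0.1, 0.1]
grip_width: 0.0203
```

```bash
python3 -c "
from h import *
im,d=vision.get_image('side'); save(im,'side13c.png',(210,150,330,240),6)
go(.6475,-.0075,.07,-108)"
```

```text
pos [ 0.6468 -0.0075  0.0862] yaw -108.24 q [-11.  39.  70.  -0.  72.  97.] t 16.9 w 0.020377949957442486 F [0.5 0.1 1.2]
shift units [ 0.02 -0.    0.41] turn units [ 0.   -0.   -0.03]
```

View pics/side13c.png

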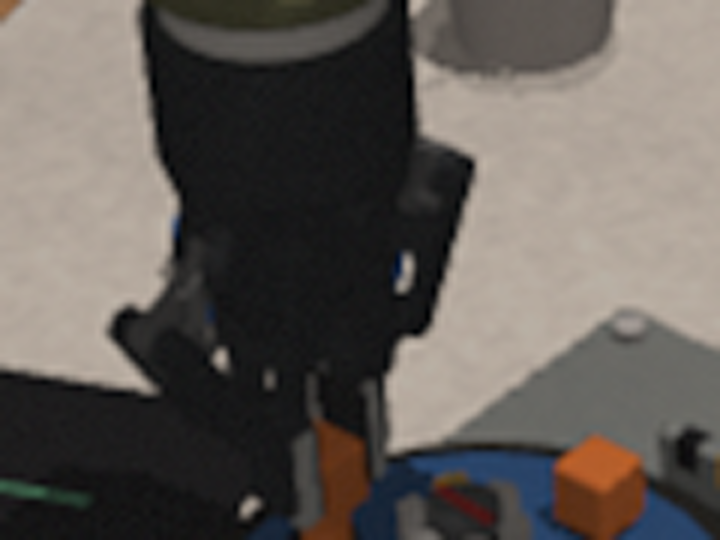

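Plug 1 came free. Lifting it, then checking the tray and nut from the top.

Request:
jog_arm --plan '[[[0,0,-0.5,0,0,0],[0,0,-0.7,0,0,0],[0,0,-0.7,0,0,0],[0,-0.8,0,0,0,0],[0,-0.8,0,0,0,0],[0,-0.8,0,0,0,0],[0,-0.8,0,0,0,0],[0,-0.8,0,0,0,0],[0,0,0,0,0,0]]]'

```text
time_s: 17.8
position: [0.6968, 0.1483, 0.1611]
tool_rot: [[0.951, -0.309, -0.0], [-0.309, -0.951, 0.001], [-0.0, -0.001, -1.0]]
ft_force: [-1.1, -0.0, -0.8]
grip_width: 0.0201
```

```bash
cat > traypos.py <<'E'
from h import *
def tray():
    for n in ['top','side']:
        im,d=vision.get_image(n); C=cloud(n,d); H,S,V=cv2.split(cv2.cvtColor(im,cv2.COLOR_RGB2HSV))
        r=[x for x in spotter.trace(n,'tray') if x['score']>.3]
        g=(H>45)&(H<80)&(S>90)&(C[...,2]<.05)&(C[...,2]>-.01)&(C[...,1]>.2); P=C[g]
        q=cv2.minAreaRect((P[:,:2]*1000).astype(np.float32)); print(n,'tray',np.round(q[0],1),np.round(q[1],1),round(q[2],1),[np.round(x['rect']).tolist() for x in r][:1])
        yield n,im
E
python3 -c "
from traypos import *
for n,im in tray(): save(im,n+'14.png')
go(.5467,.3895,.15,-108)"
```

```text
top tray [335.3 441.6] [107.6 538. ] 73.8 [[107.0, 232.0, 154.0, 292.0]]
side tray [508.8 361.4] [139.5 149.8] 86.5 [[299.0, 224.0, 314.0, 237.0]]
pos [0.6966 0.1436 0.1615] yaw -108.28 q [  2.  41.  51.  -0.  88. 110.] t 18.0 w 0.020286540204343166 F [-0.3 -1.  -0. ]
shift units [-5.49 -4.66  0.29] turn units [ 0.    0.   -0.03]
```

View pics/top14.png

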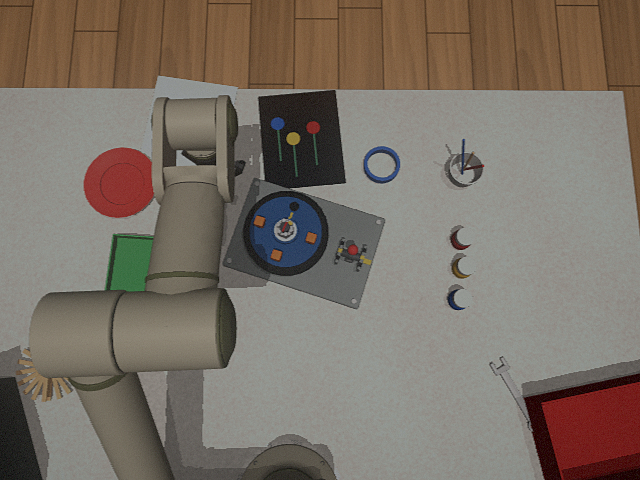

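View pics/side14.png

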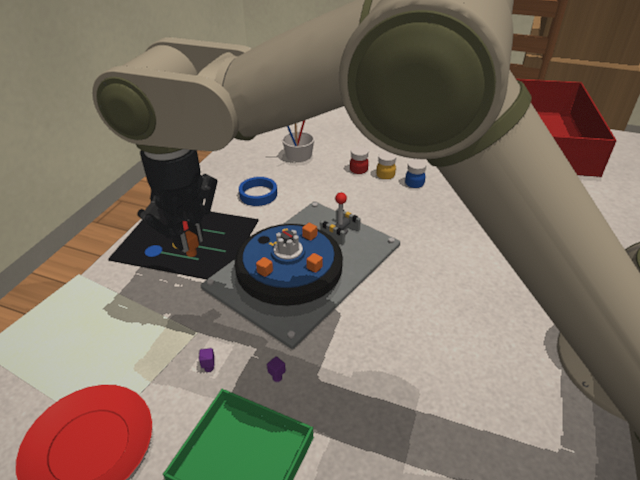

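The plug is held at (185,240) in the side view, the +x hole is empty and the tray hasn't moved. I'll check the nut from this clear top view while carrying on.

Request:
jog_arm --plan '[[[-0.61,-0.52,0,0,0,0],[-0.61,-0.52,0,0,0,0],[-0.61,-0.52,0,0,0,0],[-0.61,-0.52,0,0,0,0],[-0.61,-0.52,0,0,0,0],[-0.61,-0.52,0,0,0,0],[-0.61,-0.52,0,0,0,0],[-0.61,-0.52,0,0,0,0],[-0.61,-0.5,0,0,0,0],[0,0,0,0,0,0]]]'

```text
time_s: 19.0
position: [0.5446, 0.3922, 0.1618]
tool_rot: [[0.951, -0.31, -0.0], [-0.31, -0.951, 0.001], [-0.001, -0.0, -1.0]]
ft_force: [-0.1, 0.4, 0.8]
grip_width: 0.0203
```

```bash
python3 -c "
from traypos import *
r=rect('top',cv2.imread('pics/top14.png')[:,:,::-1].copy(),.109,(.5889,.0115),.04)
for n,im in tray():
  if n=='side': save(im,'side15.png',(120,280,360,480),3)
  else: save(np.hstack([r,rect('top',im,.109,(.5889,.0115),.04)]),'r15.png')
go(.5467,.3895,.032,-108)"
```

```text
top tray [510.2 358.1] [140.5 150.5] 86.2 [[103.0, 234.0, 172.0, 304.0]]
side tray [508.6 361.7] [138.4 149.7] 86.7 [[162.0, 388.0, 314.0, 480.0]]
pos [0.5473 0.3889 0.1615] yaw -108.33 q [ 25.  37.  59.  -0.  84. 134.] t 19.2 w 0.020866989621059484 F [ 0.8 -1.2 -0.1]
shift units [-0.02 -0.01  3.24] turn units [ 0.   -0.   -0.04]
```

View pics/r15.png

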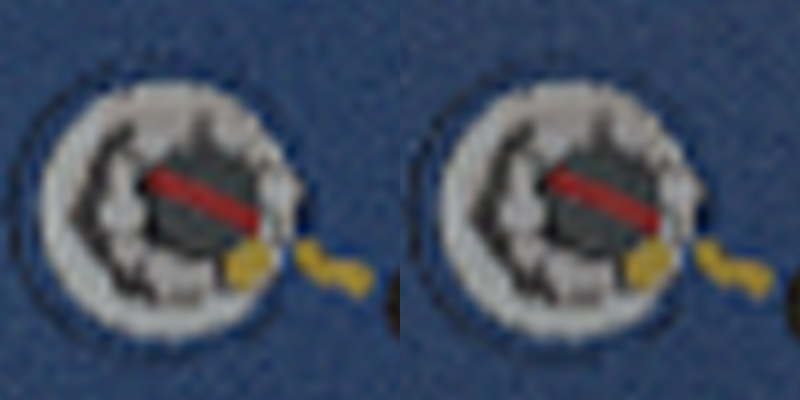

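View pics/side15.png

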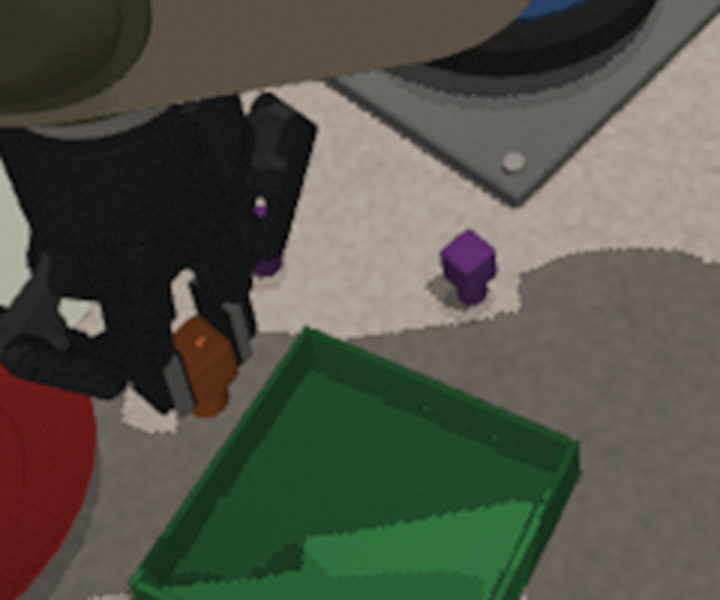

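The top view shows the dab at about −51° past the line and a slot along the stripe. I'll measure it finely at the end. Lowering plug 1 into the tray's far corner.

Request:
jog_arm --plan '[[[0,0,0.6,0,0,0],[0,0,0.7,0,0,0],[0,0,0.7,0,0,0],[0,0,0.6,0,0,0],[0,0,0.4,0,0,0],[0,0,0.24,0,0,0],[0,0,0,0,0,0]]]'

```text
time_s: 19.9
position: [0.5467, 0.3892, 0.0307]
tool_rot: [[0.949, -0.314, -0.002], [-0.314, -0.949, -0.001], [-0.001, 0.001, -1.0]]
ft_force: [0.4, 1.1, 0.2]
grip_width: 0.0203
```

Request:
jog_arm --plan '[[[0,0,0,0,0,0],[0,0,0,0,0,0],[0,0,0,0,0,0]]]' --grip -0.25

```text
time_s: 20.2
position: [0.5469, 0.3905, 0.0327]
tool_rot: [[0.95, -0.313, 0.002], [-0.313, -0.95, 0.001], [0.001, -0.001, -1.0]]
ft_force: [-0.5, -0.1, -0.9]
grip_width: 0.0317
```

Request:
jog_arm --plan '[[[0,0,-0.4,0,0,0],[0,0,-0.7,0,0,0],[0,0,-0.7,0,0,0],[0,0,-0.7,0,0,0],[0,0,-0.7,0,0,0],[0,0,0,0,0,-1],[0,0,0,0,0,-1],[0,0,0,0,0,-1],[0,0,0,0,0,-1],[0,0,0,0,0,-1]]]' --grip -0.05

```text
time_s: 21.2
position: [0.5465, 0.3904, 0.1603]
tool_rot: [[0.906, 0.424, 0.001], [0.424, -0.906, 0.0], [0.001, 0.0, -1.0]]
ft_force: [-0.3, -1.1, -0.5]
grip_width: 0.041
```

Request:
jog_arm --plan '[[[0,0,0,0,0,-1],[0,0,0,0,0,-1],[0,0,0,0,0,-1],[0,0,0,0,0,-1],[0,0,0,0,0,-1],[0,0,0,0,0,-0.5],[0,0,0,0,0,0]]]'

```text
time_s: 21.9
position: [0.5465, 0.3904, 0.1603]
tool_rot: [[0.308, 0.951, 0.001], [0.951, -0.308, 0.0], [0.001, 0.001, -1.0]]
ft_force: [-0.5, -0.9, -0.7]
grip_width: 0.0404
```

```bash
python3 -c "
from traypos import *
for n,im in tray():
  if n=='side': save(im,'side16.png',(120,280,360,480),3)
  else: save(im,'top16.png',(60,160,380,330),2.4)
go(.6075,.0705,.15,-18)"
```

```text
top tray [387.1 425.6] [185.7 471.1] 61.1 [[103.0, 233.0, 172.0, 301.0]]
side tray [508.6 362.1] [139.4 149.4] 86.2 [[163.0, 388.0, 316.0, 479.0]]
pos [0.5465 0.3904 0.1599] yaw -18.08 q [25. 37. 59. -0. 84. 44.] t 22.1 w 0.040595021282199696 F [ 0.5  0.4 -0.5]
shift units [-7.13  3.93  0.25] turn units [ 0.   -0.   -0.01]
```

View pics/side16.png

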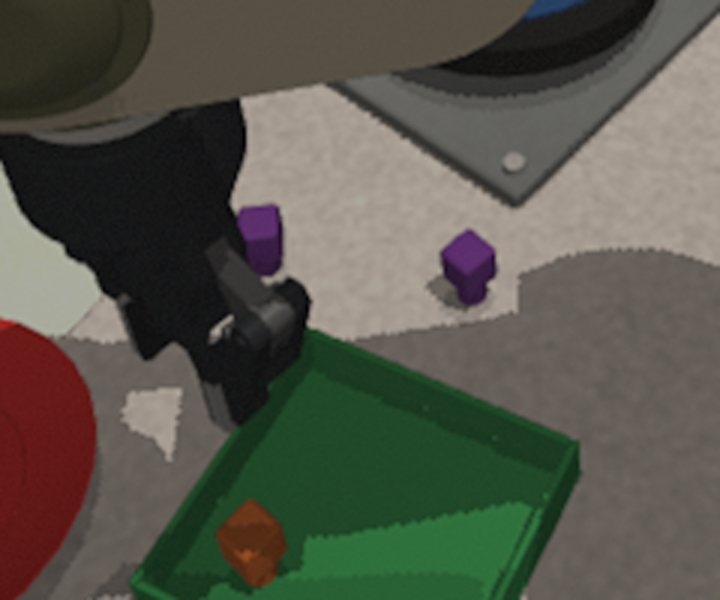

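View pics/top16.png

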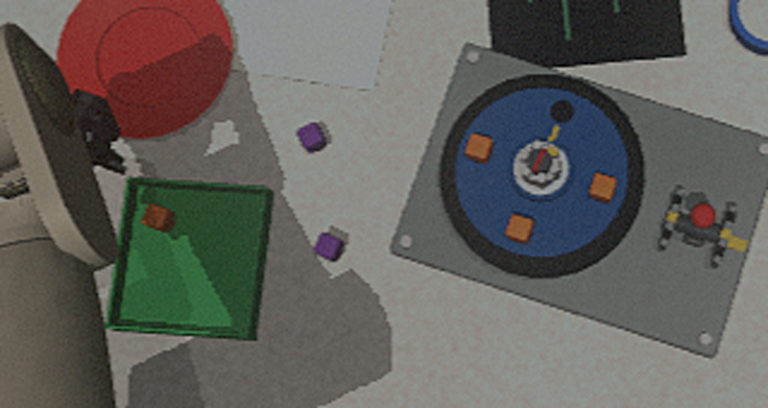

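Plug 1 stands in the tray at (158,218) in the crop. Next is the +y plug.

Request:
jog_arm --plan '[[[-0.79,0.44,0,0,0,0],[-0.79,0.44,0,0,0,0],[-0.79,0.44,0,0,0,0],[-0.79,0.44,0,0,0,0],[-0.79,0.44,0,0,0,0],[-0.79,0.44,0,0,0,0],[-0.79,0.44,0,0,0,0],[-0.79,0.44,0,0,0,0],[-0.79,0.41,0.25,0,0,0],[0,0,0,0,0,0]]]'

```text
time_s: 23.1
position: [0.6085, 0.0674, 0.1486]
tool_rot: [[0.314, 0.949, -0.002], [0.949, -0.314, -0.001], [-0.001, -0.001, -1.0]]
ft_force: [1.0, 1.1, -0.6]
grip_width: 0.0405
```

```bash
python3 -c "
from h import *
im,d=vision.get_image('side'); save(im,'side17c.png',(210,160,330,280),5)
go(.6075,.0708,.07,-18)
print((proj('side',env.observe()['position'])-[210,160])*5,(proj('side',[.6075,.0708,.09])-[210,160])*5)"
```

```text
pos [0.6083 0.0695 0.1492] yaw -18.23 q [-5. 32. 71.  0. 77. 14.] t 23.15 w 0.0405409819261565 F [ 0.1  0.6 -0.2]
shift units [ 0.02 -0.03  1.98] turn units [-0.01  0.   -0.03]
[254.32405549 365.37907325] [268.76251423 500.35782877]
```

View pics/side17c.png

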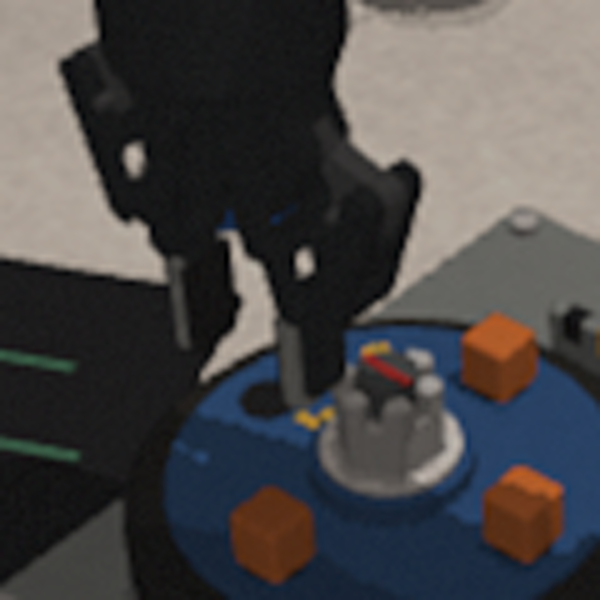

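Request:
jog_arm --plan '[[[0.02,-0.03,0.6,0,0,0],[0,0,0.6,0,0,0],[0,0,0.5,0,0,0],[0,0,0.28,0,0,0],[0,0,0,0,0,0],[0,0,0,0,0,0]]]'

```text
time_s: 23.75
position: [0.6077, 0.073, 0.0714]
tool_rot: [[0.308, 0.951, 0.001], [0.951, -0.308, 0.0], [0.0, 0.001, -1.0]]
ft_force: [-0.1, 0.6, 0.9]
grip_width: 0.0404
```

Request:
jog_arm --plan '[[[0,0,0,0,0,0],[0,0,0,0,0,0],[0,0,0,0,0,0],[0,0,0,0,0,0]]]' --grip -1 --squeeze 70

```text
time_s: 24.15
position: [0.6081, 0.0725, 0.072]
tool_rot: [[0.309, 0.951, 0.003], [0.951, -0.309, 0.0], [0.001, 0.003, -1.0]]
ft_force: [0.3, 0.7, 6.6]
grip_width: 0.0202
```

Request:
jog_arm --plan '[[[0,0,-0.1,0,0,0],[0,0,-0.1,0,0,0],[0,0,-0.1,0,0,0],[0,0,-0.2,0,0,0],[0,0,-0.5,0,0,0],[0,0,-0.7,0,0,0],[0,0,-0.5,0,0,0],[0,0,0,0,0,0]]]'

```text
time_s: 24.95
position: [0.6088, 0.072, 0.163]
tool_rot: [[0.309, 0.951, 0.008], [0.951, -0.309, -0.001], [0.001, 0.008, -1.0]]
ft_force: [-0.2, -0.3, -1.2]
grip_width: 0.02
```

```bash
python3 -c "
from traypos import *
for n,im in tray():
  if n=='side': save(im,'side18.png')
go(.5422,.3256,.16,-18)"
```

```text
top tray [355.3 421.1] [178.4 518.8] 67.9 []
side tray [509.1 361.4] [140.2 149.7] 86.2 []
pos [0.6069 0.0723 0.1579] yaw -18.0 q [-4. 31. 71. -0. 78. 14.] t 25.15 w 0.02055032081813548 F [-0.2 -0.  -1. ]
shift units [ 5.52 -3.49 -0.05] turn units [-0.01  0.    0.  ]
```

View pics/side18.png

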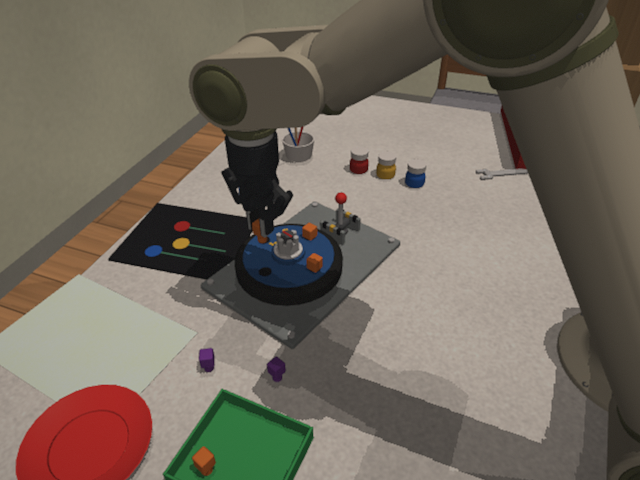

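Plug 2 is held and its hole is empty. Carrying it to spot B.

Request:
jog_arm --plan '[[[0.69,-0.44,0,0,0,0],[0.69,-0.44,0,0,0,0],[0.69,-0.44,0,0,0,0],[0.69,-0.44,0,0,0,0],[0.69,-0.44,0,0,0,0],[0.69,-0.44,0,0,0,0],[0.69,-0.44,0,0,0,0],[0.69,-0.41,0,0,0,0],[0,0,0.4,0,0,0],[0,0,0,0,0,0]]]'

```text
time_s: 26.15
position: [0.5413, 0.3258, 0.1397]
tool_rot: [[0.308, 0.952, -0.005], [0.952, -0.308, -0.002], [-0.004, -0.004, -1.0]]
ft_force: [-0.3, 0.0, 0.4]
grip_width: 0.0203
```

```bash
python3 -c "
from traypos import *
for n,im in tray():
  if n=='side': save(im,'side19.png',(120,280,360,480),3)
go(.5422,.3256,.032,-18)"
```

```text
top tray [508.3 330.5] [ 83.9 150.3] 86.2 [[134.0, 236.0, 173.0, 301.0]]
side tray [508.5 361.6] [139.9 149.3] 86.6 [[164.0, 388.0, 315.0, 478.0]]
pos [0.5432 0.3249 0.1429] yaw -18.05 q [20. 34. 68. -0. 78. 38.] t 26.35 w 0.020106661158826294 F [ 0.2 -0.1  0.2]
shift units [ 0.01 -0.03  2.77] turn units [ 0.   -0.   -0.01]
```

View pics/side19.png

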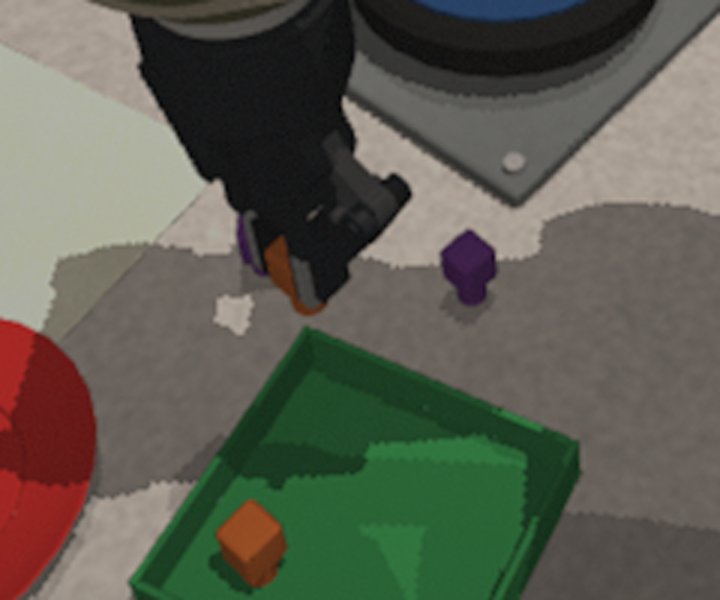

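Request:
jog_arm --plan '[[[0.01,-0.04,0.6,0,0,0],[0,0,0.7,0,0,0],[0,0,0.7,0,0,0],[0,0,0.5,0,0,0],[0,0,0.27,0,0,0],[0,0,0,0,0,0],[0,0,0,0,0,0]]]'

```text
time_s: 27.05
position: [0.542, 0.3264, 0.0328]
tool_rot: [[0.309, 0.951, 0.002], [0.951, -0.309, 0.001], [0.001, 0.001, -1.0]]
ft_force: [-0.5, 0.7, 0.0]
grip_width: 0.0205
```

Request:
jog_arm --plan '[[[0,0,0,0,0,0],[0,0,0,0,0,0],[0,0,0,0,0,0]]]' --grip -0.25

```text
time_s: 27.35
position: [0.5416, 0.3265, 0.0324]
tool_rot: [[0.309, 0.951, 0.001], [0.951, -0.309, 0.0], [0.001, 0.001, -1.0]]
ft_force: [0.0, -0.3, 0.0]
grip_width: 0.032
```

Request:
jog_arm --plan '[[[0,0,-0.4,0,0,0],[0,0,-0.7,0,0,0],[0,0,-0.7,0,0,0],[0,0,-0.7,0,0,0],[0,0,-0.7,0,0,0],[0,0,0,0,0,0],[0,0,0,0,0,0]]]' --grip -0.05

```text
time_s: 28.05
position: [0.5413, 0.3264, 0.1601]
tool_rot: [[0.309, 0.951, 0.001], [0.951, -0.309, 0.0], [0.001, 0.001, -1.0]]
ft_force: [-0.4, 0.3, -0.1]
grip_width: 0.0401
```

```bash
python3 -c "
from traypos import *
for n,im in tray():
  if n=='side': save(im,'side20.png',(120,280,360,480),3)
go(.5692,-.047,.15,-18)"
```

```text
top tray [508.6 334.9] [ 93.8 150.3] 87.0 [[131.0, 235.0, 172.0, 304.0]]
side tray [508.6 361.4] [139.4 150. ] 86.8 [[166.0, 387.0, 315.0, 480.0]]
pos [0.5409 0.3263 0.1586] yaw -17.99 q [20. 33. 67.  0. 80. 38.] t 28.25 w 0.04044382014108765 F [-0.2 -0.5  0.4]
shift units [-8.66  3.55  0.22] turn units [-0.01  0.01  0.  ]
```

View pics/side20.png

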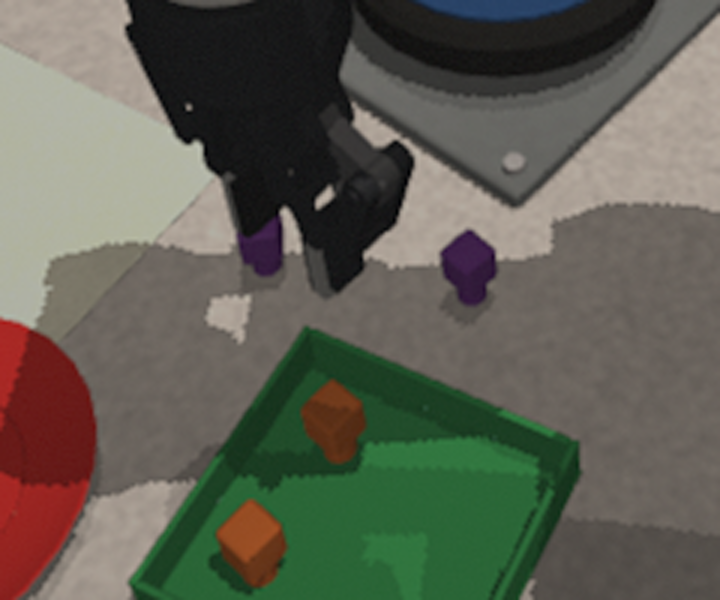

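Two plugs stand in the tray, at (333,420) and (250,540). Next is the −y plug.

Request:
jog_arm --plan '[[[-0.87,0.35,0,0,0,0],[-0.87,0.35,0,0,0,0],[-0.87,0.35,0,0,0,0],[-0.87,0.35,0,0,0,0],[-0.87,0.35,0,0,0,0],[-0.87,0.35,0,0,0,0],[-0.87,0.36,0,0,0,0],[-0.87,0.36,0,0,0,0],[-0.87,0.36,0,0,0,0],[-0.83,0.36,0,0,0,0]]]'

```text
time_s: 29.25
position: [0.5687, -0.0484, 0.1591]
tool_rot: [[0.309, 0.951, -0.001], [0.951, -0.309, 0.0], [-0.0, -0.001, -1.0]]
ft_force: [-0.1, 0.5, 0.1]
grip_width: 0.0408
```

Request:
jog_arm --plan '[[[0,0,0,0,0,0],[0,0,0,0,0,0]]]'

```text
time_s: 29.45
position: [0.5688, -0.0471, 0.159]
tool_rot: [[0.31, 0.951, -0.001], [0.951, -0.31, 0.001], [0.0, -0.001, -1.0]]
ft_force: [-0.0, 0.1, 0.1]
grip_width: 0.0409
```

```bash
python3 -c "
from h import *
im,d=vision.get_image('side'); save(im,'side21c.png',(240,150,360,270),5)
go(.5692,-.047,.07,-18)"
```

```text
pos [ 0.5687 -0.0462  0.1592] yaw -17.99 q [-17.  27.  78.   0.  75.   1.] t 29.5 w 0.040541753586554874 F [-0.4  0.6 -0. ]
shift units [-0.02  0.02  2.23] turn units [-0.01 -0.    0.  ]
```

View pics/side21c.png

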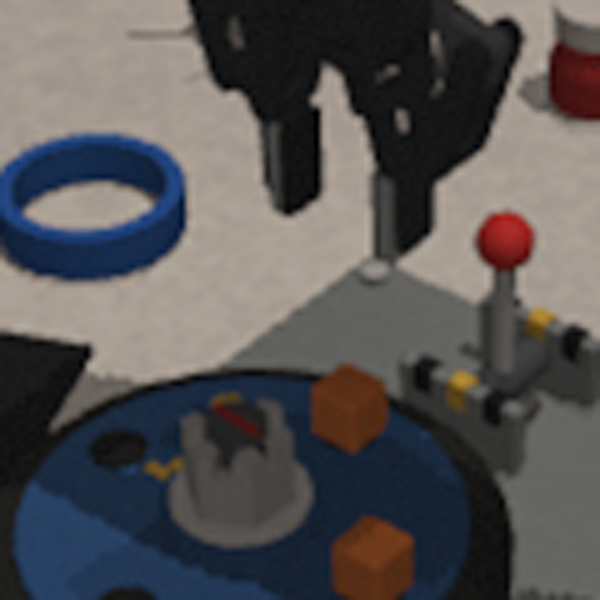

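The fingers straddle the plug at (349,408) and the lever is clear.

Request:
jog_arm --plan '[[[-0.02,0.02,0.6,0,0,0],[0,0,0.7,0,0,0],[0,0,0.6,0,0,0],[0,0,0.33,0,0,0],[0,0,0,0,0,0],[0,0,0,0,0,0]]]'

```text
time_s: 30.1
position: [0.5697, -0.0468, 0.0709]
tool_rot: [[0.308, 0.952, 0.0], [0.952, -0.308, 0.0], [0.0, 0.0, -1.0]]
ft_force: [0.4, 0.4, -0.1]
grip_width: 0.0409
```

Request:
jog_arm --plan '[[[0,0,0,0,0,0],[0,0,0,0,0,0],[0,0,0,0,0,0],[0,0,0,0,0,0]]]' --grip -1 --squeeze 70

```text
time_s: 30.5
position: [0.57, -0.0475, 0.0718]
tool_rot: [[0.309, 0.951, 0.002], [0.951, -0.309, 0.0], [0.001, 0.002, -1.0]]
ft_force: [-0.2, 2.3, 7.0]
grip_width: 0.0204
```

Request:
jog_arm --plan '[[[0,0,-0.1,0,0,0],[0,0,-0.1,0,0,0],[0,0,-0.1,0,0,0],[0,0,-0.2,0,0,0],[0,0,-0.5,0,0,0],[0,0,-0.7,0,0,0],[0,0,-0.5,0,0,0],[0,0,0,0,0,0]]]'

```text
time_s: 31.3
position: [0.5713, -0.0487, 0.1633]
tool_rot: [[0.309, 0.951, 0.009], [0.951, -0.309, -0.004], [-0.001, 0.009, -1.0]]
ft_force: [0.2, -0.0, -0.1]
grip_width: 0.0201
```

```bash
python3 -c "
from traypos import *
for n,im in tray():
  if n=='side': save(im,'side22.png')
go(.4724,.3305,.16,-18)"
```

```text
top tray [321.5 414.5] [179.6 588.5] 66.6 [[113.0, 237.0, 183.0, 305.0]]
side tray [505.5 338.9] [139.9 149. ] 86.8 [[177.0, 380.0, 321.0, 480.0]]
pos [ 0.5692 -0.0479  0.1581] yaw -18.0 q [-17.  27.  78.  -0.  75.   1.] t 31.5 w 0.020454645889315573 F [-0.3  0.1 -1.4]
shift units [ 8.25 -5.23 -0.05] turn units [-0.  0.  0.]
```

View pics/side22.png

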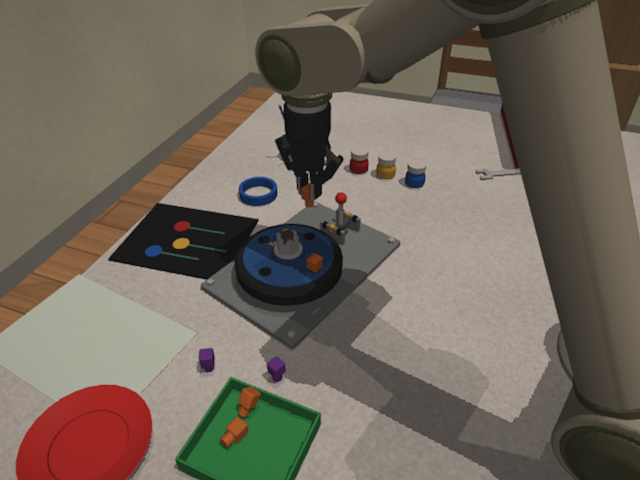

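The tray has been knocked about 22 mm to −y and both plugs in it toppled, but they are still inside at (249,402) and (235,432). Re-measuring the spots.

```bash
python3 - <<'E'
from h import *
im,d=vision.get_image('side'); C=cloud('side',d); H,S,V=cv2.split(cv2.cvtColor(im,cv2.COLOR_RGB2HSV))
o=((H>5)&(H<17)&(S>120)&(C[...,1]>.22)&(C[...,2]<.06)).astype(np.uint8)
c=np.array([.5065,.3375]);a=np.radians(-3.5);R=np.array([[np.cos(a),np.sin(a)],[-np.sin(a),np.cos(a)]])
k,l,s,cc=cv2.connectedComponentsWithStats(o)
for i in range(1,k):
    if s[i,4]>40:
        P=C[l==i]; q=(P[:,:2]-[0,.002]-c)@R.T; print(cc[i].round(),s[i,4],'tray xy range',q.min(0).round(3),q.max(0).round(3),P[:,2].max().round(3))
for nm,p in {'C':(-38,30),'D':(-38,-25),'E':(-35,0)}.items():
    w=c+R.T@np.array(p)/1000; print(nm,w.round(4),proj('side',[*w,.004]).round())
save(im,'side23.png',(140,340,340,480),4)
E
```

```text
[248. 400.] 439 tray xy range [ 0.018 -0.069] [ 0.042 -0.029] 0.046
[234. 432.] 469 tray xy range [ 0.013 -0.019] [0.037 0.019] 0.029
C [0.4704 0.3698] [265. 474.]
D [0.467  0.3149] [284. 438.]
E [0.4716 0.3396] [274. 453.]
```

View pics/side23.png

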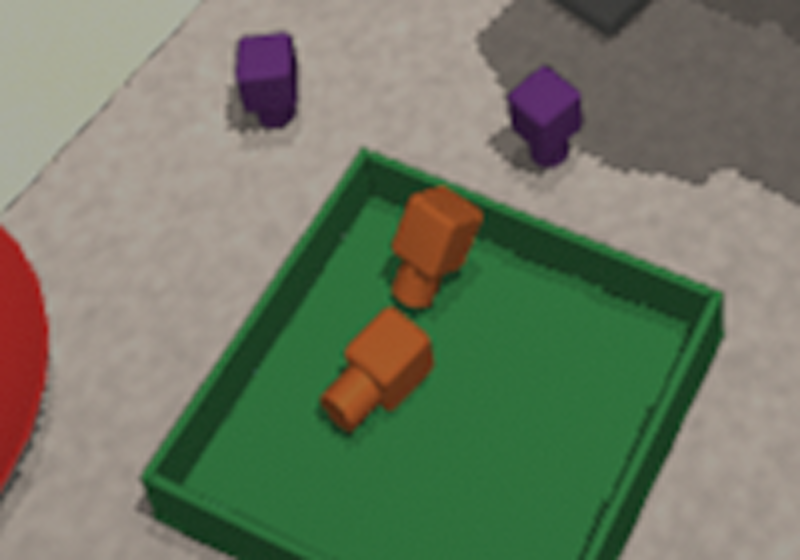

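Request:
jog_arm --plan '[[[0.78,-0.52,0,0,0,0],[0.78,-0.52,0,0,0,0],[0.78,-0.52,0,0,0,0],[0.78,-0.52,0,0,0,0],[0.78,-0.52,0,0,0,0],[0.78,-0.52,0,0,0,0],[0.78,-0.52,0,0,0,0],[0.78,-0.52,0,0,0,0],[0.8,-0.53,0,0,0,0],[0.8,-0.54,0,0,0,0]]]'

```text
time_s: 32.55
position: [0.4667, 0.3164, 0.1578]
tool_rot: [[0.309, 0.951, -0.001], [0.951, -0.309, -0.001], [-0.001, -0.001, -1.0]]
ft_force: [0.4, 0.3, -0.7]
grip_width: 0.0206
```

Request:
jog_arm --plan '[[[0,0,0.4,0,0,0],[0,0,0,0,0,0],[0,0,0,0,0,0]]]'

```text
time_s: 32.85
position: [0.4674, 0.3147, 0.1422]
tool_rot: [[0.309, 0.951, -0.001], [0.951, -0.309, -0.001], [-0.001, -0.001, -1.0]]
ft_force: [0.2, 0.3, -0.0]
grip_width: 0.0205
```

```bash
python3 -c "
from traypos import *
for n,im in tray():
  if n=='side': save(im,'side24.png',(120,280,360,480),3)
go(.467,.3149,.032,-18)"
```

```text
top tray [506.1 326.7] [123.7 150. ] 87.3 [[129.0, 238.0, 184.0, 304.0]]
side tray [506.  338.8] [140.2 149.9] 87.0 [[179.0, 376.0, 321.0, 480.0]]
pos [0.4679 0.3146 0.143 ] yaw -18.05 q [22. 28. 80. -0. 72. 40.] t 33.05 w 0.020314813706989527 F [-0.5  0.5  0.3]
shift units [-0.   -0.03  2.78] turn units [ 0.   -0.   -0.01]
```

View pics/side24.png

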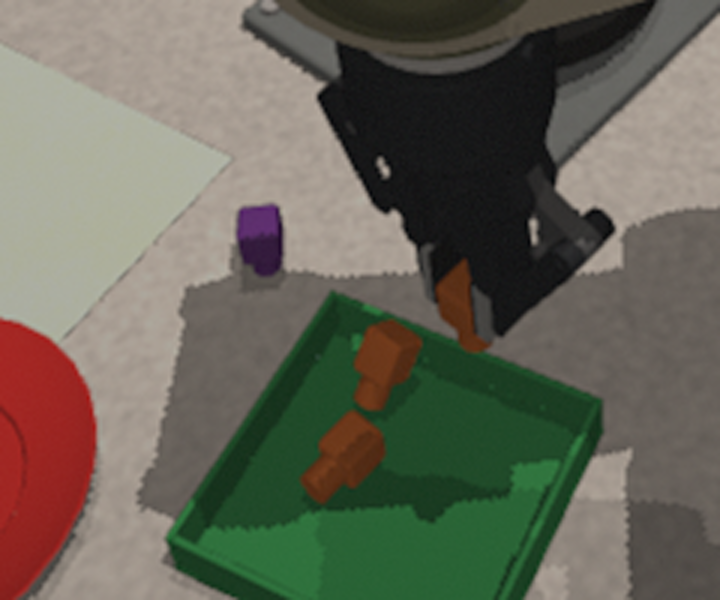

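Request:
jog_arm --plan '[[[0,-0.03,0.6,0,0,0],[0,0,0.7,0,0,0],[0,0,0.7,0,0,0],[0,0,0.5,0,0,0],[0,0,0.28,0,0,0],[0,0,0,0,0,0],[0,0,0,0,0,0]]]'

```text
time_s: 33.75
position: [0.4669, 0.3156, 0.0322]
tool_rot: [[0.309, 0.951, 0.001], [0.951, -0.309, 0.001], [0.001, 0.001, -1.0]]
ft_force: [-0.4, -0.6, 0.4]
grip_width: 0.0205
```

Request:
jog_arm --plan '[[[0,0,0,0,0,0],[0,0,0,0,0,0],[0,0,0,0,0,0]]]' --grip -0.25

```text
time_s: 34.05
position: [0.4665, 0.3156, 0.032]
tool_rot: [[0.309, 0.951, 0.001], [0.951, -0.309, 0.0], [0.001, 0.001, -1.0]]
ft_force: [0.3, -0.6, -0.5]
grip_width: 0.0319
```

Request:
jog_arm --plan '[[[0,0,-0.4,0,0,0],[0,0,-0.7,0,0,0],[0,0,-0.7,0,0,0],[0,0,-0.7,0,0,0],[0,0,-0.7,0,0,0],[0,0,0,0,0,1],[0,0,0,0,0,1],[0,0,0,0,0,1],[0,0,0,0,0,1],[0,0,0,0,0,1]]]' --grip -0.05

```text
time_s: 35.05
position: [0.4662, 0.3155, 0.1596]
tool_rot: [[0.877, 0.48, 0.0], [0.48, -0.877, 0.0], [0.0, 0.0, -1.0]]
ft_force: [0.6, 0.8, 0.7]
grip_width: 0.0405
```

Request:
jog_arm --plan '[[[0,0,0,0,0,1],[0,0,0,0,0,1],[0,0,0,0,0,1],[0,0,0,0,0,1],[0,0,0,0,0,1],[0,0,0,0,0,0.47],[0,0,0,0,0,0],[0,0,0,0,0,0]]]'

```text
time_s: 35.85
position: [0.4663, 0.3155, 0.1595]
tool_rot: [[0.952, -0.306, 0.0], [-0.306, -0.952, 0.0], [0.0, -0.0, -1.0]]
ft_force: [-0.4, -0.3, 0.9]
grip_width: 0.0406
```

```bash
python3 -c "
from traypos import *
for n,im in tray():
  if n=='side': save(im,'side25.png',(120,280,360,480),3)
go(.5293,.031,.14,-108)"
```

```text
top tray [352.3 433.8] [186.8 560.1] 56.6 [[126.0, 235.0, 184.0, 303.0]]
side tray [505.5 338.9] [140.6 148.8] 86.4 [[179.0, 375.0, 323.0, 479.0]]
pos [0.4663 0.3155 0.1594] yaw -107.92 q [ 22.  27.  79.   0.  74. 130.] t 36.05 w 0.04063788427754638 F [ 0.5  0.7 -0.4]
shift units [3.69 6.28 0.48] turn units [-0.   -0.    0.01]
```

View pics/side25.png

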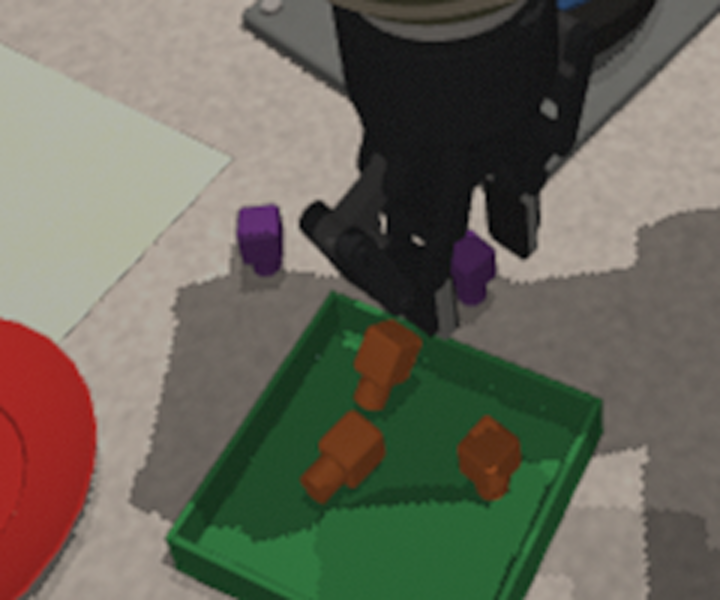

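Three plugs are in the tray. The last one is the −x plug at (0.5293, 0.031).

Request:
jog_arm --plan '[[[0.46,0.78,0,0,0,0],[0.46,0.78,0,0,0,0],[0.46,0.78,0,0,0,0],[0.46,0.78,0,0,0,0],[0.46,0.78,0,0,0,0],[0.46,0.78,0,0,0,0],[0.46,0.8,0,0,0,0],[0.46,0.8,0.48,0,0,0],[0,0,0,0,0,0],[0,0,0,0,0,0]]]'

```text
time_s: 37.05
position: [0.5287, 0.0307, 0.1399]
tool_rot: [[0.951, -0.31, -0.001], [-0.31, -0.951, 0.0], [-0.001, -0.0, -1.0]]
ft_force: [-0.2, 0.1, -0.1]
grip_width: 0.0409
```

```bash
python3 -c "
from h import *
im,d=vision.get_image('side'); save(im,'side26c.png',(240,160,360,280),5)
go(.5293,.031,.07,-108)"
```

```text
pos [0.5287 0.0314 0.1403] yaw -107.96 q [-9. 25. 86.  0. 69. 99.] t 37.1 w 0.040469094105420884 F [-0.1 -0.1  0.2]
shift units [0.02 0.01 1.76] turn units [-0.  0.  0.]
```

View pics/side26c.png

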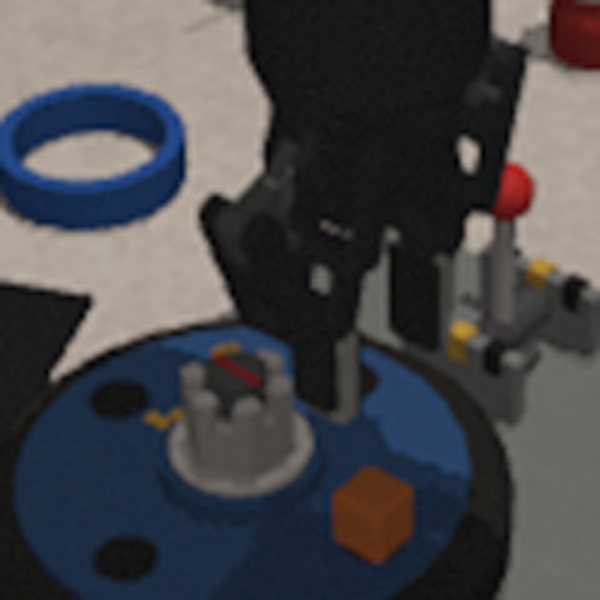

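Request:
jog_arm --plan '[[[0.02,0.01,0.6,0,0,0],[0,0,0.6,0,0,0],[0,0,0.36,0,0,0],[0,0,0.2,0,0,0],[0,0,0,0,0,0],[0,0,0,0,0,0]]]'

```text
time_s: 37.7
position: [0.5298, 0.0309, 0.0705]
tool_rot: [[0.951, -0.308, 0.001], [-0.308, -0.951, -0.0], [0.001, -0.0, -1.0]]
ft_force: [0.9, 0.1, -0.8]
grip_width: 0.0402
```

Request:
jog_arm --plan '[[[0,0,0,0,0,0],[0,0,0,0,0,0],[0,0,0,0,0,0],[0,0,0,0,0,0]]]' --grip -1 --squeeze 70

```text
time_s: 38.1
position: [0.5299, 0.0307, 0.0708]
tool_rot: [[0.951, -0.309, 0.002], [-0.309, -0.951, 0.0], [0.002, -0.001, -1.0]]
ft_force: [-0.3, 1.7, 6.2]
grip_width: 0.0207
```

Request:
jog_arm --plan '[[[0,0,-0.1,0,0,0],[0,0,-0.1,0,0,0],[0,0,-0.1,0,0,0],[0,0,-0.2,0,0,0],[0,0,-0.5,0,0,0],[0,0,-0.7,0,0,0],[0,0,-0.5,0,0,0],[0,0,0,0,0,0]]]'

```text
time_s: 38.9
position: [0.5305, 0.0303, 0.1608]
tool_rot: [[0.951, -0.309, 0.006], [-0.309, -0.951, -0.001], [0.006, -0.001, -1.0]]
ft_force: [-1.0, -0.5, -0.4]
grip_width: 0.0204
```

```bash
python3 -c "
from traypos import *
for n,im in tray():
  if n=='side': save(im,'side27.png')
go(.4704,.3698,.16,-108)"
```

```text
top tray [339.1 400. ] [178.  541.8] 69.0 [[115.0, 237.0, 182.0, 302.0]]
side tray [505.3 331.1] [154.5 149.9] 87.3 [[175.0, 375.0, 321.0, 478.0]]
pos [0.5288 0.0306 0.1568] yaw -107.98 q [-10.  24.  85.  -0.  72.  98.] t 39.1 w 0.020628753325786512 F [-0.2 -0.4 -0.9]
shift units [-4.01 -7.62 -0.07] turn units [0.   0.01 0.  ]
```

View pics/side27.png

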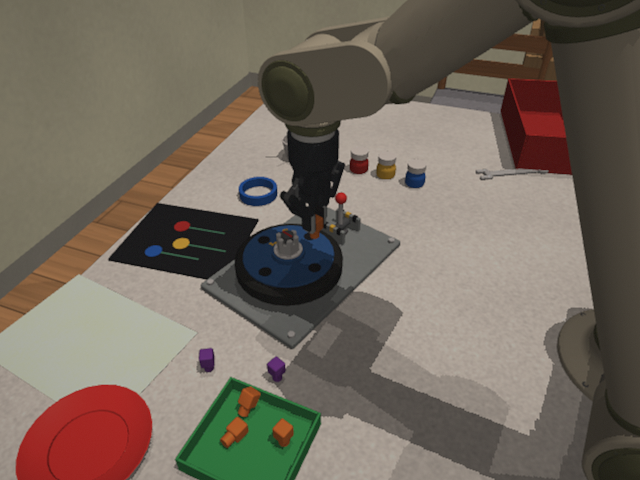

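The last plug is out and held, and the tray hasn't moved again. Carrying it to spot C.

Request:
jog_arm --plan '[[[-0.4,-0.76,0,0,0,0],[-0.4,-0.76,0,0,0,0],[-0.4,-0.76,0,0,0,0],[-0.4,-0.76,0,0,0,0],[-0.4,-0.76,0,0,0,0],[-0.4,-0.76,0,0,0,0],[-0.4,-0.76,0,0,0,0],[-0.4,-0.76,0,0,0,0],[-0.4,-0.76,0,0,0,0],[-0.41,-0.78,0,0,0,0]]]'

```text
time_s: 40.1
position: [0.4701, 0.371, 0.1565]
tool_rot: [[0.951, -0.309, -0.002], [-0.309, -0.951, -0.001], [-0.002, 0.002, -1.0]]
ft_force: [1.3, 0.7, 0.4]
grip_width: 0.0205
```

Request:
jog_arm --plan '[[[0,0,0.4,0,0,0],[0,0,0,0,0,0],[0,0,0,0,0,0]]]'

```text
time_s: 40.4
position: [0.4707, 0.3694, 0.1411]
tool_rot: [[0.951, -0.309, -0.002], [-0.309, -0.951, -0.001], [-0.001, 0.002, -1.0]]
ft_force: [-0.1, 0.1, 0.2]
grip_width: 0.0204
```

```bash
python3 -c "
from traypos import *
for n,im in tray():
  if n=='side': save(im,'side28.png',(120,280,360,480),3)
go(.4704,.3698,.032,-108)"
```

```text
top tray [346.2 403.8] [179.2 535.7] 66.5 [[118.0, 236.0, 182.0, 305.0]]
side tray [505.5 339.1] [140.1 148.7] 86.6 [[178.0, 393.0, 321.0, 479.0]]
pos [0.4713 0.3694 0.1422] yaw -108.03 q [ 27.  31.  74.   0.  75. 135.] t 40.6 w 0.020253622215457432 F [-0.3 -0.6 -0.4]
shift units [-0.03 -0.    2.76] turn units [-0. -0. -0.]
```

View pics/side28.png

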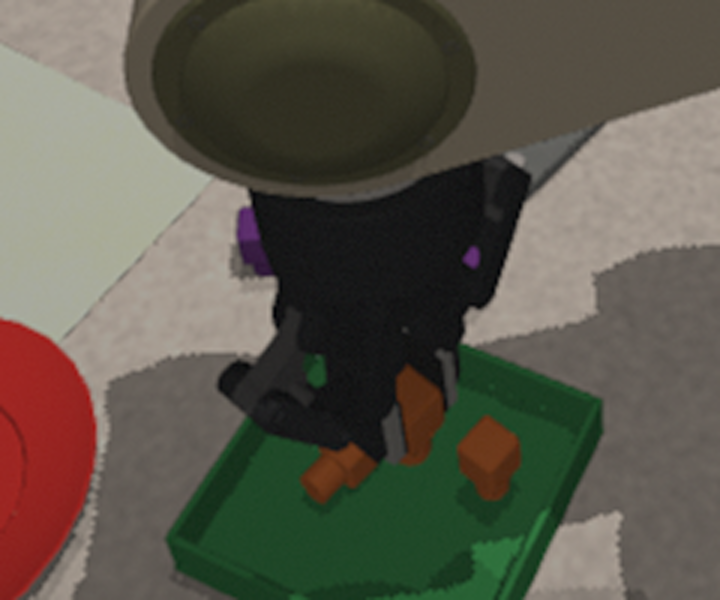

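Request:
jog_arm --plan '[[[-0.03,0,0.6,0,0,0],[0,0,0.7,0,0,0],[0,0,0.7,0,0,0],[0,0,0.5,0,0,0],[0,0,0.26,0,0,0],[0,0,0,0,0,0],[0,0,0,0,0,0]]]'

```text
time_s: 41.3
position: [0.4704, 0.3704, 0.0323]
tool_rot: [[0.951, -0.309, 0.001], [-0.309, -0.951, 0.001], [0.001, -0.001, -1.0]]
ft_force: [0.5, 0.5, 0.7]
grip_width: 0.0206
```

Request:
jog_arm --plan '[[[0,0,0,0,0,0],[0,0,0,0,0,0],[0,0,0,0,0,0]]]' --grip -0.25

```text
time_s: 41.6
position: [0.47, 0.3704, 0.032]
tool_rot: [[0.951, -0.309, 0.001], [-0.309, -0.951, 0.001], [0.001, -0.001, -1.0]]
ft_force: [1.0, -0.4, -0.3]
grip_width: 0.0317
```

Request:
jog_arm --plan '[[[0,0,-0.4,0,0,0],[0,0,-0.7,0,0,0],[0,0,-0.7,0,0,0],[0,0,-0.7,0,0,0],[0,0,-0.7,0,0,0],[0,0,-0.8,0,0,0],[-0.5,0,-0.6,0,0,0],[-0.8,0.3,0,0,0,0],[-0.8,0.3,0,0,0,0],[0,0,0,0,0,0]]]'

```text
time_s: 42.6
position: [0.3791, 0.3733, 0.2162]
tool_rot: [[0.952, -0.306, -0.001], [-0.306, -0.952, 0.0], [-0.001, -0.0, -1.0]]
ft_force: [0.5, 0.5, -0.3]
grip_width: 0.0319
```

```bash
python3 -c "
from traypos import *
for n,im in tray():
  if n=='side': save(im,'side29.png',(120,280,360,480),3)
  else: save(im,'top29.png')
go(.4704,.3698,.032,-108)"
```

```text
top tray [506.9 335. ] [139.5 149.9] 86.8 [[116.0, 235.0, 182.0, 305.0]]
side tray [505.5 338.9] [139.7 149.1] 87.0 [[176.0, 376.0, 316.0, 480.0]]
pos [0.3833 0.3734 0.2154] yaw -108.0 q [ 32.  21.  78.  -0.  81. 140.] t 42.8 w 0.032166568724598034 F [ 0.6 -0.4  0.1]
shift units [ 2.1  -0.58  4.59] turn units [-0. -0.  0.]
```

View pics/side29.png

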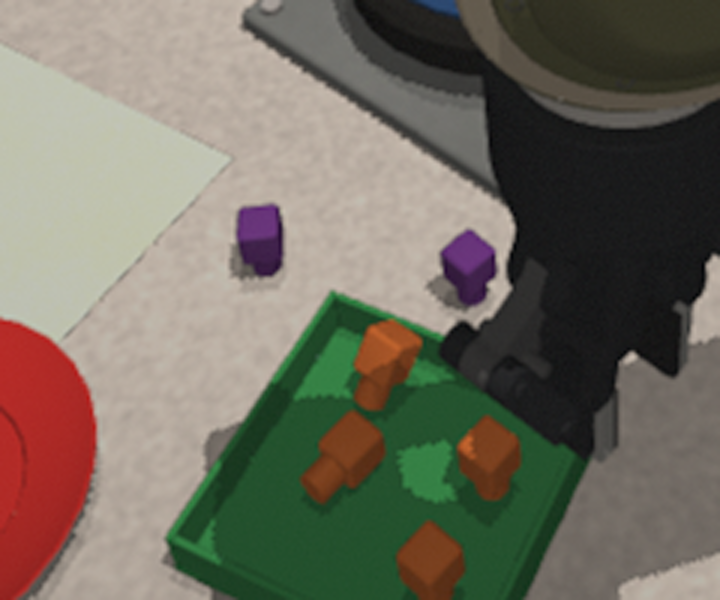

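View pics/top29.png

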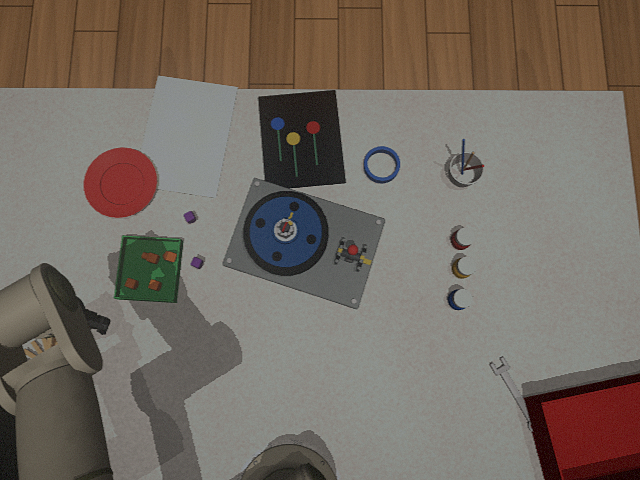

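All four plugs are in the tray and all holes are empty. The lever is upright and the pots are unmoved. Fine check of the nut slots against the stripe.

```bash
python3 - <<'E'
from h import *
def ana(n,im,tag):
    out=None
    # stripe
    r=rect(n,im,.112,(.5885,.0122),.03,600); H,S,V=cv2.split(cv2.cvtColor(r,cv2.COLOR_RGB2HSV))
    m=((((H<8)|(H>172))&(S>90))).astype(np.uint8); m[:150]=0;m[450:]=0;m[:,:150]=0;m[:,450:]=0
    k,l,s,c=cv2.connectedComponentsWithStats(m); i=1+np.argmax(s[1:,4]); v,u=np.nonzero(l==i); w,E=np.linalg.eigh(np.cov(np.array([u,-v]))); sa=np.degrees(np.arctan2(E[1,1],E[0,1]))%180
    ax=np.array([.5885+(c[i][0]-300)*1e-4,.0122-(c[i][1]-300)*1e-4])
    r=rect(n,im,.108,ax,.03,600); H,S,V=cv2.split(cv2.cvtColor(r,cv2.COLOR_RGB2HSV))
    y=((H>16)&(H<35)&(S>90)).astype(np.uint8); k,l,s,c=cv2.connectedComponentsWithStats(y); 
    for i in range(1,k):
        dd=(c[i]-300)*.1
        if s[i,4]>300 and np.hypot(*dd)<23: print(tag,'dab',np.degrees(np.arctan2(-dd[1],dd[0])).round(1),np.hypot(*dd).round(1))
    pol=cv2.warpPolar(V.astype(np.float32),(200,720),(300,300),200,cv2.WARP_POLAR_LINEAR) # row angle clockwise in image
    for a,b in [(110,140),(120,160),(130,170)]:
        p=pol[:,a:b].mean(1); th=-np.radians(np.arange(720)/2)
        f=(p*np.exp(-6j*th)).sum(); ph=np.degrees(np.angle(f))/-6  # maxima: cos(6(th-t0))
        t0=np.degrees(np.angle((p*np.exp(6j*th)).sum()))/6
        sl=(t0+30)%60
        print(tag,'stripe',sa.round(1),'axis',ax.round(4),'teeth',round(t0%60,1),'slot-stripe',round(((sl-sa+30)%60)-30,1),'amp',abs(f)/720)
    return r
n=8; im=np.mean([vision.get_image('top')[0].astype(float) for _ in range(n)],0).astype(np.uint8)
a=ana('top',im,'now')
old=np.mean([np.load(f'top{k}.npz')['im'].astype(float) for k in (0,1)],0).astype(np.uint8); b=ana('top',old,'start')
save(np.hstack([cv2.resize(a,(400,400)),cv2.resize(b,(400,400))]),'r30.png')
E
```

```text
now dab -53.1 15.8
now stripe 156.7 axis [0.5887 0.0115] teeth 6.8 slot-stripe 0.1 amp 7.830838816103124
now stripe 156.7 axis [0.5887 0.0115] teeth 5.9 slot-stripe -0.8 amp 8.070659131038175
now stripe 156.7 axis [0.5887 0.0115] teeth 5.3 slot-stripe -1.4 amp 7.166513114270812
start dab 82.6 14.9
start stripe 156.5 axis [0.5887 0.0115] teeth 26.1 slot-stripe 19.6 amp 9.143842013838809
start stripe 156.5 axis [0.5887 0.0115] teeth 25.7 slot-stripe 19.3 amp 8.328553984283813
start stripe 156.5 axis [0.5887 0.0115] teeth 26.0 slot-stripe 19.5 amp 7.448757085670579
```

View pics/r30.png

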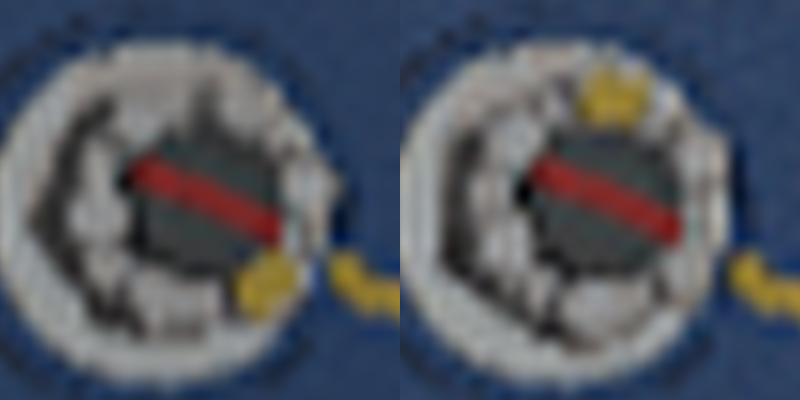

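The slot-to-stripe error is about 1° (limit 5.7°), and the nut is at about 3.0 rad. Moving the arm to clear space, then a last look.

Request:
jog_arm --plan '[[[0,0,-0.7,0,0,0],[0,0,-0.7,0,0,0],[0,0,-0.7,0,0,0],[0,0.7,0,0,0,0],[0,0.7,0,0,0,0],[0,0.7,0,0,0,0],[0,0.7,0,0,0,0],[0,0,0,0,0,0],[0,0,0,0,0,0],[0,0,0,0,0,0]]]'

```text
time_s: 44.2
position: [0.3482, 0.2674, 0.2993]
tool_rot: [[0.951, -0.308, 0.0], [-0.308, -0.951, 0.0], [-0.0, -0.0, -1.0]]
ft_force: [-0.0, -0.1, -0.3]
grip_width: 0.0318
```

```bash
python3 - <<'E'
from traypos import *
D={}
for n,im in tray(): save(im,n+'31.png'); D[n]=im
im,d=vision.get_image('side'); C=cloud('side',d); H,S,V=cv2.split(cv2.cvtColor(im,cv2.COLOR_RGB2HSV))
m=((H<6)|(H>174))&(S>110)&(abs(C[...,0]-0.53)<0.05)&(abs(C[...,1]+0.135)<0.06)&(C[...,2]>.07); print('knob',C[m].mean(0).round(4))
o=((H>5)&(H<17)&(S>120)&(C[...,1]>.22)&(C[...,2]<.06)).astype(np.uint8)
c=np.array([.506,.337]);a=np.radians(-3.3);R=np.array([[np.cos(a),np.sin(a)],[-np.sin(a),np.cos(a)]])
k,l,s,cc=cv2.connectedComponentsWithStats(o)
for i in range(1,k):
    if s[i,4]>40:
        P=C[l==i]; q=(P[:,:2]-[0,.002]-c)@R.T; print(cc[i].round(),'tray xy',np.percentile(q,3,axis=0).round(3),np.percentile(q,97,axis=0).round(3),np.percentile(P[:,2],[3,97]).round(3))
st()
E
```

```text
top tray [318.7 420. ] [181.8 600.2] 65.6 [[116.0, 235.0, 183.0, 302.0]]
side tray [505.7 338.7] [139.4 149.7] 87.2 [[176.0, 377.0, 321.0, 479.0]]
knob [ 0.5365 -0.1323  0.1037]
[248. 400.] tray xy [ 0.019 -0.061] [ 0.04  -0.031] [0.011 0.044]
[234. 432.] tray xy [ 0.015 -0.016] [0.036 0.018] [0.006 0.027]
[283. 432.] tray xy [-0.05  -0.032] [-0.03  -0.012] [0.005 0.043]
[263. 467.] tray xy [-0.05   0.023] [-0.029  0.043] [0.019 0.043]
{'time_s': 44.45, 'q': [21.9838, 7.7904, 82.6373, 0.0026, 89.5963, 129.9247], 'position': [0.348, 0.2672, 0.2991], 'tool_rot': [[0.9514, -0.308, -0.0004], [-0.308, -0.9514, -0.0001], [-0.0004, 0.0002, -1.0]], 'ft_force': [-0.2164, 0.5696, 0.5145], 'wrist_torque': [0.0125, -0.0028, -0.0563], 'grip_width': 0.0319}
```

View pics/side31.png

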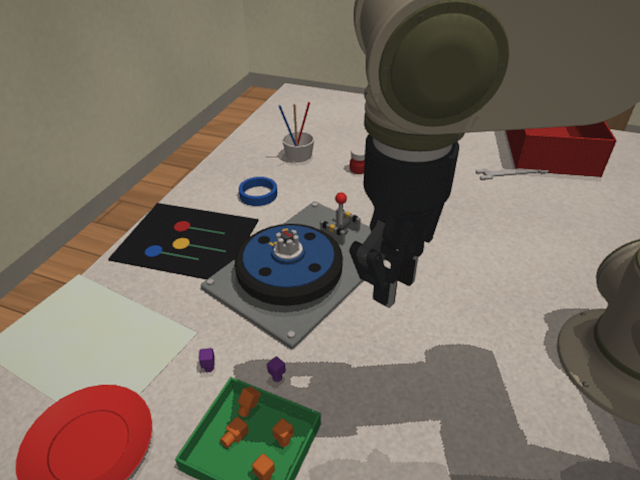

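View pics/top31.png

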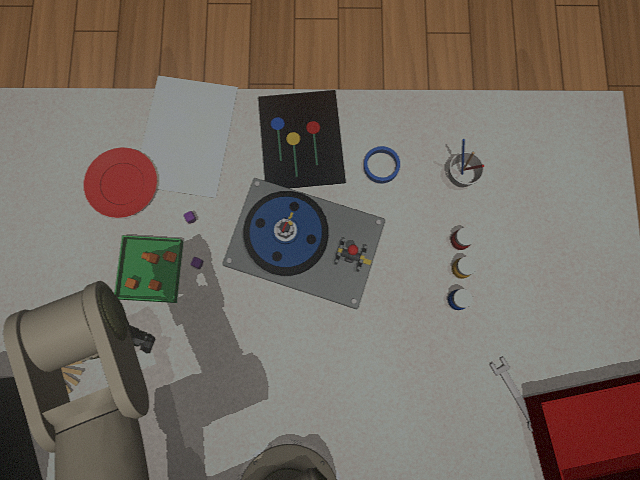

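The final pictures show four plugs in the level tray, the lever upright, the nut lined up and the arm clear. Handing in.

```bash
python3 -c "
from rig import close_job
print(close_job())"
```

```text
the job is handed in; nothing more can be done
None
```

The job is handed in after about 45 s of robot time. The hand-in gave no verdict, but my last checks found every condition met.

- **Lever:** It was swung by the knob to upright, and the last look put the knob at (0.537, −0.132), about where upright should be.
- **Nut:** I turned it clockwise in one stroke past snug to about 3.0 rad, the first slot that lines up. The slot is within about 1.5° of the red stripe from above, against a limit of 5.7°.
- **Plugs:** All four orange plugs came straight out and are inside the green tray. The tray was knocked about 22 mm partway through, so I measured it again before placing the last two. The knock toppled the first two plugs: one lies flat and one leans against the wall, both inside the limits. The other two stand upright.
- **Other things:** The pots and purple look-alikes are where they were. The arm is clear and the wrist force is near zero.

**Where checks disagreed:** the two cameras differed by about 4 mm in y throughout. In some top views the tray fit was wrong because the arm hid part of the tray, so there I relied on the side view.

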